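Send two dye brushes down the gravity drying rail

ROBOT

A 7-joint arm with a two-finger parallel gripper is mounted at the origin on a cart in front of the work surface, level with it; the furniture and walls round the work are solid. World frame = base frame: x ahead of the robot, y to its left, z up, the work surface at z = 0. Lengths are in m, angles in rad, forces in N, time in s.
With the tool pointing down it reaches from about 0.4 to 0.925 m from the base axis. Payload 4.1 kg.
Tool frame: the origin (TCP) lies at the very end of the fingers, on their centre line; the grasp point (between the pads) lies 19 mm behind it; z points along the fingers, x is the direction in which the jaws open and shut, and the axes are right-handed (so a half turn about z gives the same grasp; the last joint's range is limited). The gripper opens to 85 mm and grips with 20 to 120 N. Pads are 22 mm wide; open, the fingers measure 114 mm over their backs; the gripper's body (76 mm by 85 mm) begins 54 mm behind the grasp point. The pads swing forward as they close: fully open they stand 13 mm farther back than shut.
Start: joints at [1.143, 0.398, 0.045, 1.537, -0.019, 1.207, -0.051], TCP at [0.21, -0.615, 0.231] pointing down, gripper open.
Joint ranges: [-2.82, 2.82], [-0.49, 2.23], [-1.37, 1.46], [0, 2.46], [-1.36, 4.5], [0.23, 2], [-2.94, 2.94]. Speed limits (rad/s): [2.57, 2.57, 3.14, 3.14, 3.14, 3.14, 3.14].

INTERFACE

Orientations are given as a unit quaternion [w, x, y, z].
In Python, from station import * gives the robot as it stands.
- The arm moves only by the tool arm_command, never from a script. Its argument "commands" is one flat list of numbers, 7 for each row, row after row: the shift along the tool's x, y, z in cm, then the turn, a rotation vector about the tool's x, y, z in rad, then the gripper command: -1 is shut, 1 is fully open, values between are in proportion. A call has 1 to 10 rows; each row is the pose to reach, as a shift and turn from the pose measured when the call began, along the tool's axes at that moment; what a row does not reach only later rows make up. A row lasts 1/10 s, in which the tool goes at most 50 mm and 8.59 degrees, less where a joint would pass 70% of its speed; a pose out of reach is approached as far as the arm can. A call with a gripper value outside its range is refused whole. The fingers move at their own pace and stop on an object; "grip_force" is the grip in N (left out, the last holds). Time passes only in rows, so rows that repeat a pose let the fingers close. It gives the time, the measured TCP pose, the force and the opening at its end, in the units of the state.
- observe(): the state, without advancing time (a new reading comes with each control period).
- snapshot(name): name is "scene" or "top"; returns a dict with "color" (384x512x3 uint8, red, green, blue), "depth" (384x512 float32, m along the optical axis (not along the pixel's ray), 0 where there is no reading), "vertical_fov" (degrees; the focal length in pixels is half the picture's height over the tangent of half this angle, whatever the lens; pixels are square), "cx", "cy" (the principal point, pixels), "eye" and "rotation" of the camera in the world. Camera axes: x right, y down, z forward; pixel columns grow to the right and rows downward; lengths in m; the calibration is good to about 2 mm. A picture is of the moment at which its call begins.
- close_job(): hands the job in, once; it reports no verdict.
The state is a dict: "clock": time; "joint_positions": joint angles; "dq": joint speeds; "joint_efforts": joint torques, N m; "tcp_pos": TCP position; "eef_rot": TCP orientation; "contact_force": force on the tool from outside, world axes, zero at the start; "torque": the same for the moment, N m; "gripper_width": finger opening in m.
Only numpy, scipy, OpenCV 4.12 (cv2) and the standard library are available. Lean on these libraries where they do the work, as an engineer would, in place of code of your own. Each camera call takes 0.05 s, during which the arm holds its last target.

TASK

Both rinsed dye brushes are to dry under the clear cover. Take each roller hanger by its black tab out of its soaking trough, hook it over the open high end of the sloped rail so that both rollers sit in the channel, and let go so that it rolls down under the cover by itself; let the first one come to rest against the stop before you hang the second, which must run down and come to rest against the first. Do not reach in under the cover or push them along there, and leave the bottles, jars and beaker as they stand.

Things in the scene. Friction and masses are not known exactly. Their poses are not given: they have to be found in the camera images.
- hanger_red: roller hanger carrying a red dye brush, bristles down, 0.24 to 0.38 kg; starts nearly upright in its trough. Origin: middle of the bristle edge; z up; x along the brush's width, towards the hook's open side; y along the way it rolls. Brush 120 wide (x), 17 thick (y), 150 tall; the steel C hook above it reaches z = 214 mm, a black grip tab 256 mm
- hanger_green: roller hanger carrying a wooden, green-bristled dye brush, bristles down, 0.24 to 0.38 kg; starts nearly upright in its trough. Origin: middle of the bristle edge; z up; x along the brush's width, towards the hook's open side; y along the way it rolls. Brush 120 wide (x), 17 thick (y), 150 tall; the steel C hook above it reaches z = 214 mm, a black grip tab 256 mm
- hanger_red_tab (a point): point in the black grip tab 240 mm above the bristle edge; hanger's axes. Tab 10 mm thick (x), 34 wide (y), from 26 mm below to 16 mm above this point; pinch it along x. Below it the hook's top plate, 49 x 76 mm
- hanger_red_wheels (a point): midpoint between the two white rollers (28 mm diameter, centres at y = -22 and +22 mm), 194 mm above the bristle edge; hanger's axes. The rail enters the hook sideways from +x, under the rollers: gap of 38 mm from the rollers' underside (z = 180) to the lower plate (z = 142). Hook's arm: x = -34 to -29 mm, 26 wide
- hanger_green_tab (a point): point in the black grip tab 240 mm above the bristle edge; hanger's axes. Tab 10 mm thick (x), 34 wide (y), from 26 mm below to 16 mm above this point; pinch it along x. Below it the hook's top plate, 49 x 76 mm
- hanger_green_wheels (a point): midpoint between the two white rollers (28 mm diameter, centres at y = -22 and +22 mm), 194 mm above the bristle edge; hanger's axes. The rail enters the hook sideways from +x, under the rollers: gap of 38 mm from the rollers' underside (z = 180) to the lower plate (z = 142). Hook's arm: x = -34 to -29 mm, 26 wide
- drying_rail: fixed stand: steel drip tray 160 x 410 mm, rims 18 mm high, over it a sloped aluminium channel along x = 0 from y = -0.185 to 0.185, and a clear cover over its low half. Origin: centre of the tray's underside; z up; high end at +y, falling 9 degrees towards -y. Channel: flat floor 14 mm wide, sides rising outwards at 45 degrees, 38 wide inside the lips (44 outside), 12 deep, underside 8 mm below the floor. Yaw varies
- rail_load (a point): middle of the loading stretch: where the rollers' midpoint lies when a hanger sits here, hook open towards the stand's +x. The rollers then stand on the channel's floor, 12 mm below its lips, the hook's lower plate 38 mm below the floor. A seated hanger leans with the rail: +9 degrees about the stand's x. Let go, it rolls to the stop in about 3 s
- rail_home (a point): where the rollers' midpoint lies when a hanger rests against the stop
- rail_next (a point): where it lies when a second hanger rests against the first (76 mm up the rail)
- trough_a: fixed white soaking trough holding the red brush's hanger at the start, 146 x 46 mm, 42 high, with two wire guides up to 75 mm; the brush stands in its slot, width along x, on the floor at z = 4 mm, free to be lifted straight up. Origin: centre of the underside
- trough_b: fixed white soaking trough holding the green brush's hanger at the start, 146 x 46 mm, 42 high, with two wire guides up to 75 mm; the brush stands in its slot, width along x, on the floor at z = 4 mm, free to be lifted straight up. Origin: centre of the underside
- bottle_grey: dye bottle, blue-grey, 68 across, 163 tall (mm); bystander, origin at the centre of its underside
- bottle_brown: dye bottle, brown-grey, 68 across, 163 tall (mm); bystander, origin at the centre of its underside
- green_jar: pigment jar, green with white lid, 52 across, 78 tall (mm); bystander, origin at the centre of its underside
- purple_jar: pigment jar, purple with white lid, 52 across, 78 tall (mm); bystander, origin at the centre of its underside
- beaker: glass beaker of red dye, 67 across, 89 tall (mm); bystander, origin at the centre of its underside
- rail_high_end (a point): floor of the channel at its high end. A black end cap and a bent tube hold this end; the tube goes to the stand's +x (back) and down at x = 0.06, y = 0.18; the robot's side (-x) is free, so a hanger comes in from there
- cover_mouth (a point): top edge of the cover's open end, on the rail's line. The cover (clear walls, aluminium frame) is 162 mm wide and reaches from here 180 mm towards -y, 325 mm high; a rubber stop is inside at the low end. The loading stretch lies between here and the high end

How it is judged:
On the way:
1. one hanger rests against the stop while the other is not yet on the rail (((distance between hanger_red_wheels and rail_home below 0.012 m and linear speed of hanger_red below 0.02 m/s and angle between hanger_red's own z axis and vertical below 0.25 rad and contact force between hanger_green and drying_rail below 0.02 N) or (distance between hanger_green_wheels and rail_home below 0.012 m and linear speed of hanger_green below 0.02 m/s and angle between hanger_green's own z axis and vertical below 0.25 rad and contact force between hanger_red and drying_rail below 0.02 N))), for 0.2 s.
At the end, for the whole second after the job is handed in: One hanger (either) rests with its rollers' midpoint within 12 mm of rail_home, the other within 14 mm of rail_next, both slower than 0.02 m/s and leaning less than 0.25 rad from upright, released (((distance between hanger_red_wheels and rail_home below 0.012 m and linear speed of each of hanger_red, hanger_green below 0.02 m/s and angle between each of hanger_red, hanger_green's own z axis and vertical below 0.25 rad and distance between hanger_green_wheels and rail_next below 0.014 m) or (distance between hanger_green_wheels and rail_home below 0.012 m and linear speed of each of hanger_green, hanger_red below 0.02 m/s and angle between each of hanger_green, hanger_red's own z axis and vertical below 0.25 rad and distance between hanger_red_wheels and rail_next below 0.014 m))); the robot touches nothing.
It fails at once if the robot touches the red brush's hanger in under the cover (contact force between any of the fingers, the arm and hanger_red above 0.3 N and y of hanger_red_wheels in the frame of drying_rail below -0.035 m and x of hanger_red_wheels in the frame of drying_rail between -0.08 and 0.08 m).
It fails at once if the robot touches the green brush's hanger in under the cover (contact force between any of the fingers, the arm and hanger_green above 0.3 N and y of hanger_green_wheels in the frame of drying_rail below -0.035 m and x of hanger_green_wheels in the frame of drying_rail between -0.08 and 0.08 m).
It fails at once if a dye bottle is shifted by more than 25 mm or tipped (distance of any of bottle_grey, bottle_brown from where it was at the start of the episode above 0.025 m or angle between any of bottle_grey, bottle_brown's own z axis and vertical above 0.3 rad).
It fails at once if a pigment jar is shifted by more than 25 mm or tipped (distance of any of green_jar, purple_jar from where it was at the start of the episode above 0.025 m or angle between any of green_jar, purple_jar's own z axis and vertical above 0.3 rad).
It fails at once if the beaker is shifted by more than 25 mm or tipped (distance of beaker from where it was at the start of the episode above 0.025 m or angle between beaker's own z axis and vertical above 0.3 rad).
It also fails if it takes over 61 s, if anything falls off the work surface, if the arm or the gripper's body presses on something with over 40 N, if the wrist force passes 120 N, or if a joint passes its speed limit or range.

## Working session

There is one attempt and no reset: what is moved stays moved. The work goes in short steps, Python scripts to look and compute and a tool call to move; the robot and the scene stay as the last step left them, time stands still between calls to the robot, and variables do not carry over. Pictures are saved under pics/ and viewed, and the job is handed in when it is done.

Besides the shell and the picture viewer there is one more tool, called in YAML: its name, and indented under it one key for each argument. arm_command: Moves the arm, as the interface text tells. Its arguments: {"type":"object","properties":{"commands":{"type":"array"},"grip_force":{"type":"number"}},"required":["commands"]}

```bash
ls; mkdir -p pics
python3 - <<'E'
from station import *
import cv2,pickle
print(observe())
for n in("scene","top"):
    s=snapshot(n); pickle.dump(s,open(n+".pkl","wb"))
    cv2.imwrite(f"pics/{n}0.png",cv2.resize(s["color"][:,:,::-1],(800,600)))
    print(n,s["vertical_fov"],s["cx"],s["cy"],s["eye"],s["rotation"])
E
```

```text
pics
{'clock': 0.0, 'joint_positions': array([ 1.14299944,  0.39922152,  0.04503895,  1.53787045, -0.01873571,
        1.20690865, -0.05070145]), 'dq': array([-0.00250948, -0.00010109, -0.00017776,  0.0013981 , -0.00090909,
       -0.00079596, -0.00110501]), 'joint_efforts': array([-4.08470469e-04, -4.75128043e+01,  1.36446252e+00, -2.54216784e+01,
        1.16428459e-02,  9.42322018e-03, -1.99320624e-05]), 'tcp_pos': array([ 0.20971128, -0.61457038,  0.23024873]), 'eef_rot': array([-5.33476668e-04,  8.13323943e-01, -5.81810260e-01, -8.37562528e-04]), 'contact_force': array([-0.23342435, -0.661783  , -0.89735316]), 'torque': array([ 0.01928969, -0.01636456, -0.04333669]), 'gripper_width': 0.08523736813105273}
scene 51.53711418702611 243.49921431073204 193.56116038004913 [0.05571604 0.87805151 1.14972558] [ 0.09575652 -0.23115657  0.88927557 -0.38286588]
top 55.51710973031097 260.6033704718586 188.3930363087734 [0.48651941 0.00356354 1.2153892 ] [ 0.00747948 -0.69867341  0.71503034 -0.0230465 ]
```

View pics/scene0.png

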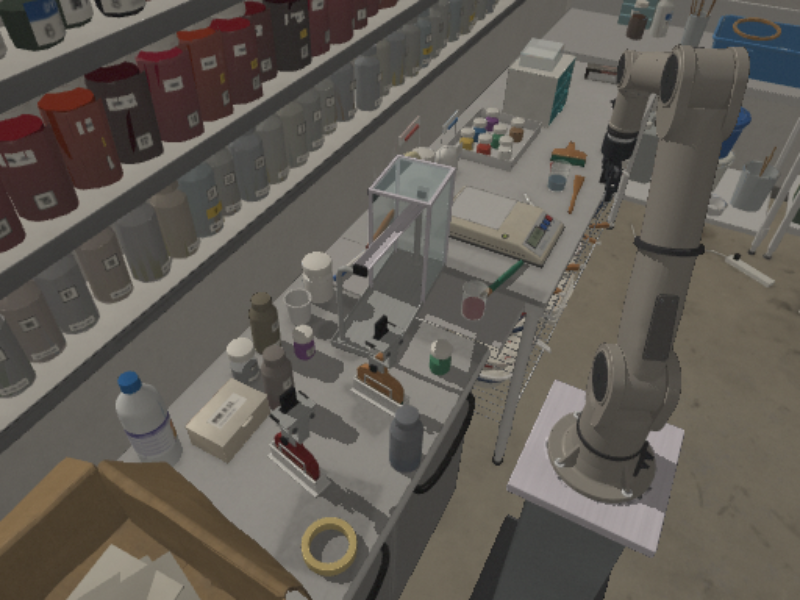

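View pics/top0.png

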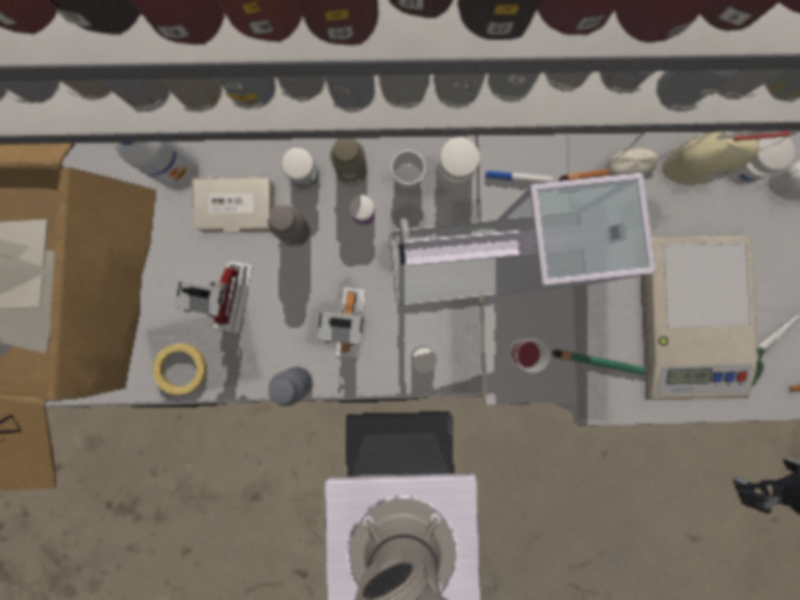

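```bash
cat > h.py <<'E'
import numpy as np,cv2,pickle
from scipy.spatial.transform import Rotation as R
def Rm(q): return R.from_quat([q[1],q[2],q[3],q[0]]).as_matrix()
def cam(s):
    r=np.array(s["rotation"]); r=Rm(r) if r.shape==(4,) else r
    f=s["color"].shape[0]/2/np.tan(np.radians(s["vertical_fov"])/2)
    return r,f,np.array(s["eye"])
def cloud(s):
    r,f,e=cam(s);d=s["depth"];v,u=np.mgrid[:384,:512]
    p=np.stack([(u-s["cx"])/f*d,(v-s["cy"])/f*d,d],-1)
    return p@r.T+e
def proj(s,P):
    r,f,e=cam(s);c=(np.atleast_2d(P)-e)@r
    return np.c_[c[:,0]/c[:,2]*f+s["cx"],c[:,1]/c[:,2]*f+s["cy"]]
def crop(s,x0,y0,x1,y1,k,name):
    cv2.imwrite(name,cv2.resize(np.ascontiguousarray(s["color"][y0:y1,x0:x1,::-1]),None,fx=k,fy=k,interpolation=cv2.INTER_CUBIC))
E
python3 - <<'E'
from h import *
t=pickle.load(open("top.pkl","rb"));s=pickle.load(open("scene.pkl","rb"))
crop(t,100,160,240,260,5,"pics/t1.png")
crop(s,150,180,310,320,5,"pics/s1.png")
crop(t,240,110,430,210,4,"pics/t2.png")
c=cloud(t)
print(np.round(c[300,100],3),np.round(c[230,200],3))
E
```

```text
[-0.011  0.84  -0.798] [ 0.406  0.18  -0.001]
```

View pics/t1.png

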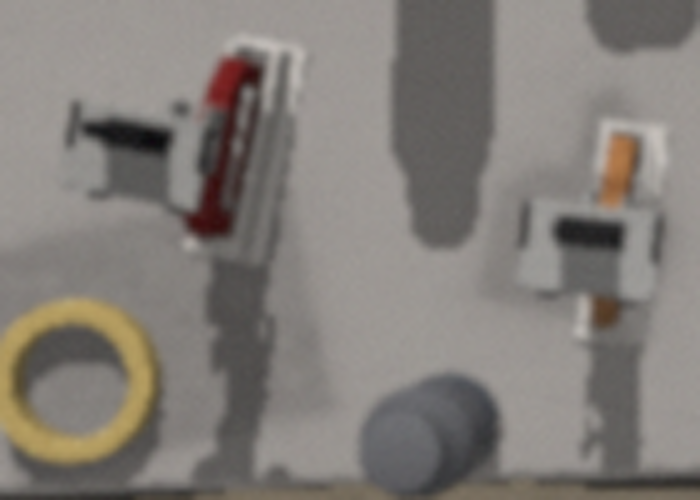

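View pics/s1.png

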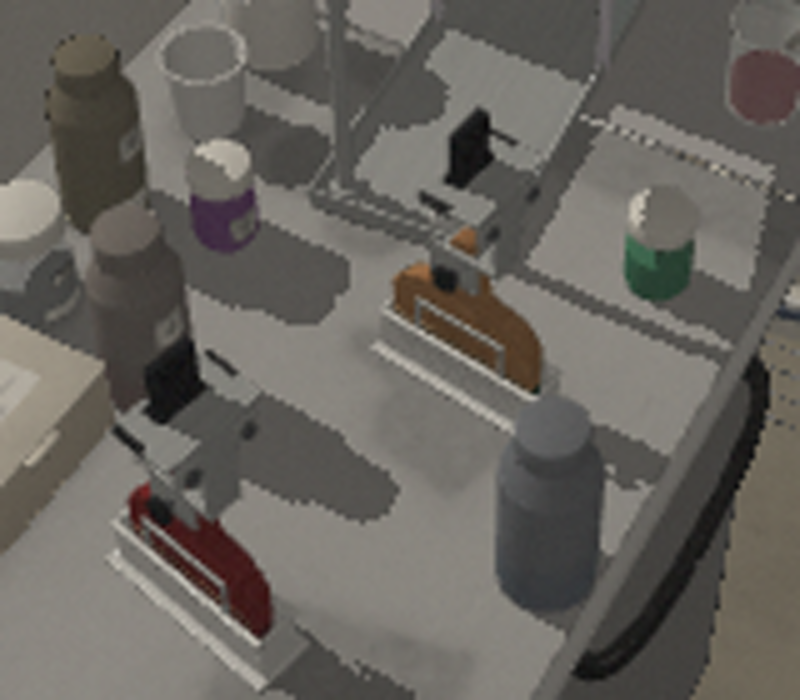

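View pics/t2.png

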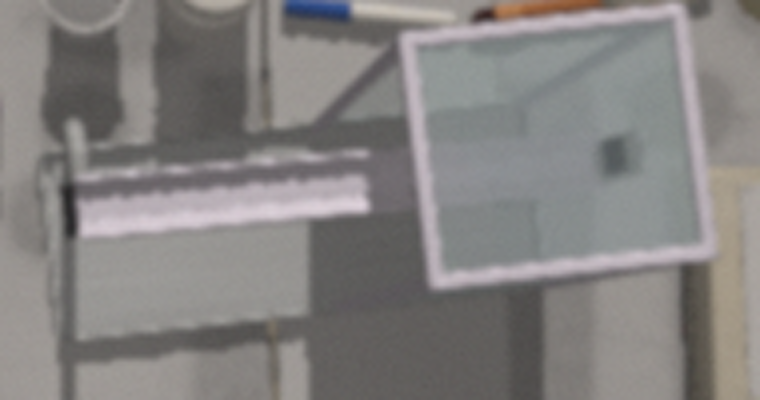

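Run:
```python
from h import *
np.set_printoptions(suppress=True,precision=4)
t=pickle.load(open("top.pkl","rb"));s=pickle.load(open("scene.pkl","rb"))
ct,cs=cloud(t),cloud(s)
def desc(P,n):
    m=P.mean(0); w,v=np.linalg.eigh(np.cov((P-m)[:,:2].T)); print(n,len(P),"mean",m,"med",np.median(P,0),"min",P.min(0),"max",P.max(0),"std",np.sqrt(w),"dir",v[:,1])
for nm,im,c in(("top",t,ct),("scene",s,cs)):
    lum=im["color"].astype(int).max(2)
    for lab,(y0,y1) in dict(red=(.28,.5),green=(.08,.27)).items():
        box=(c[...,0]>.3)&(c[...,0]<.6)&(c[...,1]>y0)&(c[...,1]<y1)
        m=box&(c[...,2]>.222)&(c[...,2]<.28)
        desc(c[m],nm+" "+lab+" tab>.222")
        m=box&(c[...,2]>.235)&(c[...,2]<.28)&(lum<60)
        if m.sum():desc(c[m],nm+" "+lab+" tab dark>.235")
        m=box&(c[...,2]>.2)&(c[...,2]<.225)&(lum>60)
        if m.sum():desc(c[m],nm+" "+lab+" plate")
        m=box&(c[...,2]>.1)&(c[...,2]<.16)
        if m.sum():desc(c[m],nm+" "+lab+" brush")
        m=box&(c[...,2]>.03)&(c[...,2]<.05)
        desc(c[m],nm+" "+lab+" trough")
```

```text
top red tab>.222 71 mean [0.5408 0.3402 0.2516] med [0.5405 0.3387 0.2574] min [0.5339 0.3262 0.2226] max [0.5486 0.3799 0.2627] std [0.0032 0.0116] dir [0.1897 0.9818]
top red tab dark>.235 49 mean [0.5403 0.3375 0.2555] med [0.5399 0.3375 0.258 ] min [0.5339 0.3273 0.2356] max [0.5455 0.3556 0.2627] std [0.0028 0.0086] dir [0.216  0.9764]
top red plate 430 mean [0.5298 0.3445 0.2166] med [0.5279 0.3437 0.217 ] min [0.5004 0.3046 0.2   ] max [0.5613 0.3848 0.2226] std [0.0149 0.0231] dir [0.1799 0.9837]
top red brush 43 mean [0.5537 0.3369 0.1282] med [0.5579 0.3321 0.126 ] min [0.5248 0.3267 0.1016] max [0.5665 0.3518 0.1462] std [0.0081 0.0127] dir [-0.8666 -0.4991]
top red trough 150 mean [0.5279 0.3364 0.0415] med [0.5242 0.3354 0.0419] min [0.473  0.3148 0.0303] max [0.5973 0.3731 0.05  ] std [0.0068 0.0391] dir [-0.9592  0.2828]
top green tab>.222 61 mean [0.4831 0.0972 0.2527] med [0.4839 0.0969 0.2575] min [0.4755 0.0816 0.2221] max [0.4897 0.1158 0.2638] std [0.0034 0.0106] dir [0.1653 0.9862]
top green tab dark>.235 46 mean [0.4833 0.096  0.257 ] med [0.4839 0.0959 0.2579]
[... 1635 characters left out ...]
839]
scene green tab dark>.235 61 mean [0.4787 0.1025 0.2508] med [0.4785 0.1046 0.2529] min [0.4733 0.083  0.2351] max [0.4845 0.1164 0.2632] std [0.0025 0.0106] dir [0.18   0.9837]
scene green plate 201 mean [0.4649 0.1127 0.2155] med [0.4614 0.116  0.2174] min [0.442  0.0802 0.2002] max [0.4989 0.1404 0.2233] std [0.0127 0.0191] dir [0.5753 0.8179]
scene green brush 474 mean [0.3938 0.189  0.1307] med [0.3652 0.2239 0.1292] min [0.3229 0.0854 0.1002] max [0.5056 0.2507 0.1599] std [0.016  0.0855] dir [-0.722   0.6919]
scene green trough 257 mean [0.4386 0.1448 0.0414] med [0.4428 0.1133 0.0421] min [0.3224 0.0892 0.0303] max [0.5494 0.2495 0.0499] std [0.025  0.0872] dir [-0.7736  0.6337]
```

Run:
```python
from h import *
np.set_printoptions(suppress=True,precision=4)
t=pickle.load(open("top.pkl","rb"));s=pickle.load(open("scene.pkl","rb"))
ct,cs=cloud(t),cloud(s)
for nm,c in(("top",ct),("scene",cs)):
    print(nm)
    m=(c[...,0]>.45)&(c[...,0]<.8)&(c[...,1]>-.35)&(c[...,1]<.1)&(c[...,2]>.3)&(c[...,2]<.36)
    P=c[m];print("cover",len(P),P.min(0),P.max(0),P[:,2].mean()); 
    if len(P)>4: print(cv2.minAreaRect((P[:,:2]*1000).astype(np.float32)))
    for y in np.arange(-.22,.1,.02):
        m=(c[...,0]>.45)&(c[...,0]<.72)&(abs(c[...,1]-y)<.006)&(c[...,2]>.06)&(c[...,2]<.3)
        P=c[m]
        if len(P): 
            o=P[np.argsort(P[:,0])]; print(round(y,2),len(P),"x",o[0],o[-1],"zmax",P[:,2].max())
```

```text
top
cover 3345 [ 0.5357 -0.35    0.3007] [ 0.7061 -0.2152  0.3263] 0.32061675867169154
((621.3131103515625, -288.54840087890625), (162.5040283203125, 134.1013946533203), 4.844022750854492)
-0.22 160 x [ 0.5953 -0.2155  0.2393] [ 0.6935 -0.2165  0.1557] zmax 0.2998451539567871
-0.2 67 x [ 0.5927 -0.2015  0.2411] [ 0.6341 -0.1984  0.2362] zmax 0.24141271688008514
-0.18 69 x [ 0.5903 -0.1824  0.2413] [ 0.631  -0.1838  0.2409] zmax 0.24619759080376635
-0.16 69 x [ 0.5903 -0.1601  0.2457] [ 0.6311 -0.1645  0.243 ] zmax 0.24675762387364075
-0.14 71 x [ 0.5876 -0.1379  0.2504] [ 0.6285 -0.1371  0.2454] zmax 0.25042117695086263
-0.12 69 x [ 0.5848 -0.1185  0.2553] [ 0.6257 -0.115   0.2492] zmax 0.25531111543869944
-0.1 67 x [ 0.5827 -0.0945  0.2556] [ 0.6254 -0.1039  0.2532] zmax 0.25649331362115346
-0.08 73 x [ 0.5825 -0.0782  0.2606] [ 0.623  -0.0744  0.2557] zmax 0.261495622581155
-0.06 69 x [ 0.5801 -0.0542  0.2636] [ 0.6202 -0.0555  0.2593] zmax 0.2664098014999413
-0.04 75 x [ 0.5777 -0.0384  0.2646] [ 0.6201 -0.0396  0.262 ] zmax 0.266529352311599
-0.02 112 x [ 0.5777 -0.0252  0.2675] 
[... 1156 characters left out ...]
 zmax 0.2579306908916835
-0.08 22 x [ 0.5803 -0.0851  0.2579] [ 0.6196 -0.0825  0.2578] zmax 0.2587691335796828
-0.06 20 x [ 0.5773 -0.0581  0.2602] [ 0.6167 -0.0564  0.2637] zmax 0.2636520938830068
-0.04 22 x [ 0.5754 -0.0404  0.2649] [ 0.6159 -0.0344  0.2661] zmax 0.26641544978399945
-0.02 55 x [ 0.5736 -0.0234  0.2691] [ 0.6618 -0.0148  0.1669] zmax 0.2724742867483354
-0.0 19 x [ 0.5826 -0.005   0.2745] [ 0.654  -0.0058  0.2114] zmax 0.2767348937354813
0.04 4 x [0.7004 0.0443 0.0744] [0.7127 0.0454 0.08  ] zmax 0.08001793287884751
0.06 37 x [0.4519 0.0658 0.2194] [0.7175 0.0585 0.0786] zmax 0.22250762366599064
0.08 62 x [0.4506 0.0822 0.221 ] [0.7195 0.0755 0.0769] zmax 0.2578010902828348
```

Run:
```python
from h import *
np.set_printoptions(suppress=True,precision=4)
t=pickle.load(open("top.pkl","rb"));s=pickle.load(open("scene.pkl","rb"))
ct,cs=cloud(t),cloud(s)
for nm,c in(("top",ct),("scene",cs)):
    m=(c[...,0]>.45)&(c[...,0]<.8)&(c[...,1]>-.5)&(c[...,1]<.1)&(c[...,2]>.31)&(c[...,2]<.335)
    P=c[m];r=cv2.minAreaRect((P[:,:2]*1000).astype(np.float32));print(nm,"cover",P.min(0),P.max(0),np.percentile(P[:,2],[50,90]),r);print(cv2.boxPoints(r))
    # rail frame: fit lip/channel points
    yaw=.0855;u=np.array([np.cos(yaw),np.sin(yaw)]);v=np.array([-u[1],u[0]])
    c0=np.array(r[0])/1000
    q=(c[...,:2]-c0); X=q@u;Y=q@v
    m=(abs(X)<.05)&(Y>.1)&(Y<.35)&(c[...,2]>.2)&(c[...,2]<.31)
    for y0 in np.arange(.1,.36,.01):
        k=m&(abs(Y-y0)<.005)
        if k.sum(): print(round(y0,3),k.sum(),"X",np.round(np.percentile(X[k],[0,10,90,100]),4),"Z",np.round(np.percentile(c[...,2][k],[0,5,50,95,100]),4))
```

```text
top cover [ 0.5357 -0.4108  0.3118] [ 0.7106 -0.2152  0.3276] [0.3207 0.323 ] ((623.70849609375, -313.3133544921875), (162.5445098876953, 183.1536102294922), 5.113137722015381)
[[ 534.5981 -229.3441]
 [ 550.9212 -411.769 ]
 [ 712.8189 -397.2826]
 [ 696.4958 -214.8578]]
0.1 28 X [-0.0195 -0.0164  0.0165  0.019 ] Z [0.2235 0.224  0.2302 0.2385 0.2403]
0.11 57 X [-0.0221 -0.0185  0.0157  0.0202] Z [0.2238 0.2252 0.2307 0.2393 0.2411]
0.12 54 X [-0.021  -0.0176  0.0164  0.0205] Z [0.2258 0.2268 0.2319 0.2405 0.2414]
0.13 55 X [-0.0221 -0.0171  0.0159  0.0186] Z [0.2271 0.2283 0.2332 0.2428 0.2462]
0.14 58 X [-0.0216 -0.0186  0.0149  0.0193] Z [0.2287 0.2301 0.2361 0.2433 0.2444]
0.15 56 X [-0.0209 -0.0173  0.0171  0.02  ] Z [0.2303 0.2326 0.2393 0.2442 0.2468]
0.16 57 X [-0.0219 -0.0169  0.0153  0.0187] Z [0.2295 0.2327 0.2389 0.2462 0.2504]
0.17 55 X [-0.0217 -0.0186  0.0155  0.0194] Z [0.2341 0.2344 0.2407 0.2483 0.2493]
0.18 58 X [-0.021  -0.0159  0.017   0.02  ] Z [0.2355 0.2361 0.2423 0.2495 0.2508]
0.19 56 X [-0.0219 -0.0184  0.0156  0.0178] Z [0.2364 0.2376 0.2437 0.2519 0.2546]
0
[... 2390 characters left out ...]
 [0.2455 0.2462 0.2534 0.2587 0.2594]
0.24 13 X [-0.0201 -0.0171  0.0141  0.0165] Z [0.248  0.2481 0.2538 0.2602 0.2624]
0.25 19 X [-0.0203 -0.0111  0.0145  0.0186] Z [0.2483 0.249  0.2529 0.263  0.2635]
0.26 22 X [-0.0219 -0.0167  0.0154  0.0192] Z [0.2482 0.2496 0.2561 0.2628 0.2637]
0.27 17 X [-0.0223 -0.0154  0.0151  0.0176] Z [0.2518 0.2521 0.2585 0.2644 0.2664]
0.28 16 X [-0.0224 -0.0203  0.0172  0.0186] Z [0.2543 0.2553 0.262  0.2662 0.2664]
0.29 12 X [-0.0227 -0.0186  0.042   0.0471] Z [0.2489 0.2491 0.2571 0.2685 0.2691]
0.3 40 X [-0.0217 -0.0162  0.0478  0.0483] Z [0.2308 0.2391 0.2493 0.2755 0.2761]
0.31 53 X [-0.0191 -0.0151  0.01    0.0131] Z [0.2488 0.2526 0.2659 0.2765 0.2782]
```

Run:
```python
from h import *
np.set_printoptions(suppress=True,precision=4)
t=pickle.load(open("top.pkl","rb"));s=pickle.load(open("scene.pkl","rb"))
ct,cs=cloud(t),cloud(s)
for nm,c in(("top",ct),("scene",cs)):
    for lab,(y0,y1) in dict(red=(.28,.5),green=(.04,.2)).items():
        box=(c[...,0]>.42)&(c[...,0]<.62)&(c[...,1]>y0)&(c[...,1]<y1)
        for n,(a,b) in dict(tabtop=(.25,.27),plate=(.211,.224),plate_and_tab=(.211,.27)).items():
            P=c[box&(c[...,2]>a)&(c[...,2]<b)];r=cv2.minAreaRect((P[:,:2]*1000).astype(np.float32))
            A=np.c_[P[:,:2]-P[:,:2].mean(0),np.ones(len(P))];k=np.linalg.lstsq(A,P[:,2],rcond=None)[0]
            print(nm,lab,n,len(P),np.round(r[0],1),np.round(r[1],1),round(r[2],1),"z",np.median(P[:,2]),"grad",k[:2])
    # bystanders
    for n,(x,y,z0) in dict(gjar=(.43,-.05,.065),gbot=(.38,.2,.14),beaker=(.42,-.2,.07),purple=(.62,.07,.065),brown=(.62,.2,.14)).items():
        m=(abs(c[...,0]-x)<.09)&(abs(c[...,1]-y)<.09)&(c[...,2]>z0)&(c[...,2]<z0+.035)
        if lab and m.sum(): P=c[m];print(nm,n,P.min(0),P.max(0))
```

```text
top red tabtop 51 [541.3 343.4] [33.3  9.7] 77.3 z 0.25863667173719174 grad [-0.0121  0.0172]
top red plate 444 [532.2 345.5] [76.6 48.5] 77.4 z 0.2171353044967489 grad [ 0.0184 -0.0039]
top red plate_and_tab 509 [532.2 345.5] [76.6 48.5] 77.4 z 0.21746955374231636 grad [ 0.239 -0.048]
top green tabtop 49 [483.5  99.8] [32.9  9.7] 81.7 z 0.2579620343374853 grad [-0.079  -0.0333]
top green plate 445 [474.1 100.8] [76.1 48.7] 82.5 z 0.21721331776330643 grad [ 0.0127 -0.0059]
top green plate_and_tab 500 [474.1 100.8] [76.1 48.7] 82.5 z 0.21751703849312864 grad [ 0.215  -0.0317]
top gjar [ 0.3801 -0.0768  0.067 ] [ 0.4271 -0.0266  0.0821]
top gbot [0.3375 0.1928 0.1403] [0.3834 0.2386 0.1669]
top beaker [ 0.3756 -0.2897  0.0706] [ 0.4409 -0.2324  0.0925]
top purple [ 0.5325 -0.0104  0.0697] [0.709  0.101  0.0922]
top brown [0.6565 0.1885 0.1406] [0.701  0.2332 0.1662]
scene red tabtop 56 [537.6 343.6] [33.1 11.1] 81.3 z 0.2581270347577186 grad [ 0.5583 -0.1827]
scene red plate 339 [529.  345.3] [76.2 52.3] 77.1 z 0.21836263503925823 grad [ 0.0358 -0.0133]
scene red plate_and_tab 453 [529.  345.3] [76.2 52.3] 77.1 z 0.21913779781214804 grad [ 0.4068 -0.1234]
scene green tabtop 38 [481.9  98.4] [35.3 13.4] 83.9 z 0.257313981236599 grad [ 0.3006 -0.1101]
scene green plate 235 [471.1 101. ] [77.4 48.6] 81.9 z 0.2181164489591484 grad [ 0.0239 -0.0037]
scene green plate_and_tab 319 [471.1 101. ] [77.4 48.6] 81.9 z 0.21937468475153588 grad [ 0.4233 -0.114 ]
scene gjar [ 0.3768 -0.0767  0.0658] [ 0.4248 -0.024   0.0839]
scene gbot [0.333  0.1104 0.1401] [0.4693 0.2399 0.1735]
scene beaker [ 0.3737 -0.2893  0.07  ] [ 0.4371 -0.2322  0.0931]
scene purple [ 0.5329 -0.0177  0.065 ] [0.7097 0.0998 0.099 ]
scene brown [0.6523 0.189  0.1412] [0.6991 0.2365 0.1687]
```

```bash
cat >> h.py <<'E'
def plan(pos,yaw,lean=0,show=True):
    from station import observe
    o=observe();C=Rm(o["eef_rot"]);p=np.array(o["tcp_pos"])
    T=(R.from_euler('z',yaw)*R.from_euler('x',lean)).as_matrix()@np.diag([1,-1,-1])
    d=C.T@(np.array(pos)-p)*100; rv=R.from_matrix(C.T@T).as_rotvec()
    print("t",round(o["clock"],2),"tcp",np.round(p,4),"w",round(o["gripper_width"],4),"F",np.round(o["contact_force"],1))
    print("cmd",np.round(d,2),np.round(rv,3)); return d,rv
E
python3 - <<'E'
from h import *
plan([.44,-.33,.40],-.6)
E
```

```text
t 0.1 tcp [ 0.2097 -0.6146  0.2304] w 0.0856 F [ 0.9 -0.9  0.1]
cmd [-19.53 -30.98 -16.93] [-0.     0.002 -0.642]
```

arm_command:
  commands: [-10, -16, -17, 0, 0, -0.3, 1, -19.5, -31, -17, 0, 0, -0.64, 1, -19.5, -31, -17, 0, 0, -0.64, 1, -19.5, -31, -17, 0, 0, -0.64, 1, -19.5, -31, -17, 0, 0, -0.64, 1, -19.5, -31, -17, 0, 0, -0.64, 1, -19.5, -31, -17, 0, 0, -0.64, 1, -19.5, -31, -17, 0, 0, -0.64, 1, -19.5, -31, -17, 0, 0, -0.64, 1, -19.5, -31, -17, 0, 0, -0.64, 1]
  grip_force: 60

```text
clock: 1.1
tcp_pos: [0.4416, -0.3285, 0.4011]
eef_rot: [-0.001, 0.956, -0.294, -0.0]
contact_force: [-0.7, -1.2, -0.6]
gripper_width: 0.0855
```

Run:
```python
from h import *
plan([.482,.0995,.36],-.131)
```

```text
t 1.1 tcp [ 0.4416 -0.3285  0.4011] w 0.0855 F [-0.7 -1.2 -0.6]
cmd [-20.73 -37.66   4.16] [-0.001  0.    -0.466]
```

arm_command:
  commands: [-20.73, -37.66, 4.16, 0, 0, -0.466, 1, -20.73, -37.66, 4.16, 0, 0, -0.466, 1, -20.73, -37.66, 4.16, 0, 0, -0.466, 1, -20.73, -37.66, 4.16, 0, 0, -0.466, 1, -20.73, -37.66, 4.16, 0, 0, -0.466, 1, -20.73, -37.66, 4.16, 0, 0, -0.466, 1, -20.73, -37.66, 4.16, 0, 0, -0.466, 1, -20.73, -37.66, 4.16, 0, 0, -0.466, 1, -20.73, -37.66, 4.16, 0, 0, -0.466, 1, -20.73, -37.66, 4.16, 0, 0, -0.466, 1]

```text
clock: 2.1
tcp_pos: [0.4811, 0.1032, 0.3588]
eef_rot: [-0.001, 0.998, -0.062, -0.001]
contact_force: [-0.1, 0.4, 0.1]
gripper_width: 0.0854
```

Run:
```python
from h import *
plan([.482,.0995,.224],-.131)
```

```text
t 2.1 tcp [0.4811 0.1032 0.3588] w 0.0854 F [-0.1  0.4  0.1]
cmd [ 0.17  0.39 13.47] [-0.003  0.003  0.006]
```

arm_command:
  commands: [0.17, 0.39, 0, 0, 0, 0.006, 1, 0.17, 0.39, 2, 0, 0, 0.006, 1, 0.17, 0.39, 4, 0, 0, 0.006, 1, 0.17, 0.39, 6.5, 0, 0, 0.006, 1, 0.17, 0.39, 9, 0, 0, 0.006, 1, 0.17, 0.39, 11, 0, 0, 0.006, 1, 0.17, 0.39, 12.5, 0, 0, 0.006, 1, 0.17, 0.39, 13.2, 0, 0, 0.006, 1, 0.17, 0.39, 13.47, 0, 0, 0.006, 1, 0.17, 0.39, 13.47, 0, 0, 0.006, 1]

```text
clock: 3.1
tcp_pos: [0.4823, 0.0983, 0.2241]
eef_rot: [-0.001, 0.998, -0.066, -0.001]
contact_force: [0.2, -0.1, -0.6]
gripper_width: 0.0852
```

Run:
```python
from h import *
from station import *
plan([.482,.0995,.224],-.131)
s=snapshot("scene");crop(s,190,150,300,270,5,"pics/s2.png")
t=snapshot("top");crop(t,170,150,270,250,5,"pics/t3.png")
```

```text
t 3.1 tcp [0.4823 0.0983 0.2241] w 0.0852 F [ 0.2 -0.1 -0.6]
cmd [-0.05 -0.12  0.01] [-0.002  0.003 -0.002]
```

View pics/s2.png

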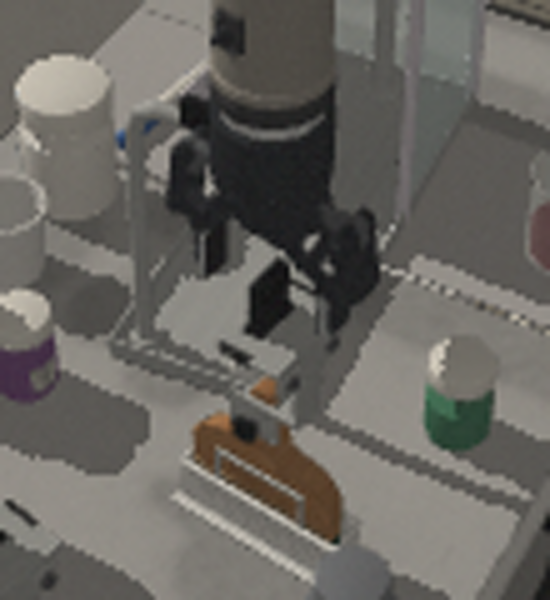

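The picture shows the fingers straddling the green tab: the tab is at crop (268,298) and the fingers are at (213,245) and (335,290). I'll close the gripper.

arm_command:
  commands: [0, -0.1, 0, 0, 0, 0, 0.2, 0, -0.1, 0, 0, 0, 0, -0.3, 0, -0.1, 0, 0, 0, 0, -0.6, 0, -0.1, 0, 0, 0, 0, -1, 0, -0.1, 0, 0, 0, 0, -1, 0, -0.1, 0, 0, 0, 0, -1, 0, -0.1, 0, 0, 0, 0, -1, 0, -0.1, 0, 0, 0, 0, -1]
  grip_force: 70

```text
clock: 4.0
tcp_pos: [0.483, 0.1001, 0.2248]
eef_rot: [-0.002, 0.998, -0.066, -0.0]
contact_force: [1.6, -0.5, 0.0]
gripper_width: 0.009
```

Run:
```python
from h import *
plan([.482,.0995,.36],-.131)
```

```text
t 4.0 tcp [0.483  0.1001 0.2248] w 0.009 F [ 1.6 -0.5  0. ]
cmd [ -0.1    0.03 -13.52] [-0.003  0.001 -0.001]
```

arm_command:
  commands: [0, 0, -0.5, 0, 0, 0, -1, 0, 0, -2, 0, 0, 0, -1, 0, 0, -4.5, 0, 0, 0, -1, 0, 0, -7.5, 0, 0, 0, -1, 0, 0, -10.5, 0, 0, 0, -1, 0, 0, -13.5, 0, 0, 0, -1, 0, 0, -15, 0, 0, 0, -1, 0, 0, -15.5, 0, 0, 0, -1, 0, 0, -15.5, 0, 0, 0, -1]

```text
clock: 4.9
tcp_pos: [0.4828, 0.0996, 0.3797]
eef_rot: [-0.001, 0.998, -0.066, -0.0]
contact_force: [-1.1, -0.6, -4.1]
gripper_width: 0.0092
```

```bash
cat >> h.py <<'E'
U=np.array([np.cos(.0865),np.sin(.0865),0]);V=np.array([-U[1],U[0],0]);Z=np.array([0,0,1.])
SC=np.array([.6118,-.2040,0]);TH=np.radians(9)
HX,HY,HZ=U,np.cos(TH)*V+np.sin(TH)*Z,-np.sin(TH)*V+np.cos(TH)*Z
FL=.2405 # floor z at local y .09
def target(y,dx,h,tabz):
    """tcp for rollers at floor position y, offset dx along hanger x, raised h; tabz = tcp height above bristle edge"""
    f=SC+y*V+(FL+(y-.09)*np.tan(TH))*Z
    return f+HX*dx+HZ*(.014+h+tabz-.194)
E
python3 - <<'E'
from h import *
from station import *
plan([.46,-.06,.40],.0865)
for a in[(-.10,.021),(0,.021),(0,0)]: print(np.round(target(.09,*a,.2208),4))
s=snapshot("scene");crop(s,190,110,320,250,5,"pics/s3.png")
E
```

```text
t 4.9 tcp [0.4828 0.0996 0.3797] w 0.0092 F [-1.1 -0.6 -4.1]
cmd [-0.17 16.12 -2.07] [-0.003  0.001 -0.218]
[ 0.5052 -0.1326  0.3015]
[ 0.6049 -0.124   0.3015]
[ 0.6046 -0.1207  0.2808]
```

View pics/s3.png

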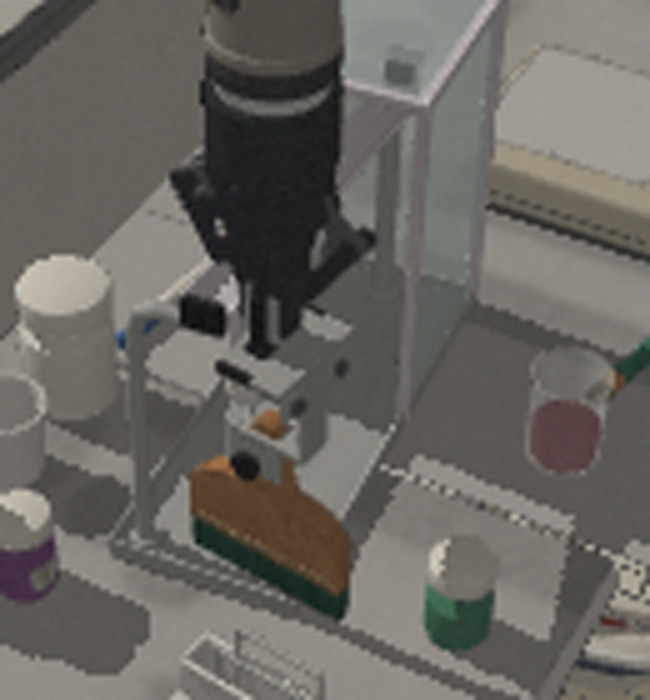

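Run:
```python
from h import *
plan(target(.09,-.13,.045,.2208),.0865,TH)
```

```text
t 4.95 tcp [0.4825 0.0994 0.3789] w 0.0093 F [-0.9  0.1 -3.4]
cmd [ 2.47 23.73  5.3 ] [ 0.154 -0.015 -0.218]
```

arm_command:
  commands: [0, 2.5, 0, 0, 0, -0.05, -1, 0, 6, 0, 0, 0, -0.1, -1, 0.5, 10, 1, 0, 0, -0.15, -1, 1, 14, 2, 0.05, 0, -0.2, -1, 1.5, 18, 3, 0.1, -0.01, -0.218, -1, 2, 21, 4, 0.13, -0.015, -0.218, -1, 2.47, 23, 5, 0.154, -0.015, -0.218, -1, 2.47, 23.73, 5.3, 0.154, -0.015, -0.218, -1, 2.47, 23.73, 5.3, 0.154, -0.015, -0.218, -1, 2.47, 23.73, 5.3, 0.154, -0.015, -0.218, -1]

```text
clock: 5.95
tcp_pos: [0.4758, -0.1367, 0.3253]
eef_rot: [-0.079, 0.996, 0.045, -0.004]
contact_force: [0.4, 1.1, -2.9]
gripper_width: 0.0094
```

Run:
```python
from h import *
from station import *
plan(target(.09,-.10,.021,.2208),.0865,TH)
s=snapshot("scene");crop(s,190,90,340,250,4,"pics/s4.png");pickle.dump(s,open("s4.pkl","wb"))
t=snapshot("top");pickle.dump(t,open("t4.pkl","wb"));crop(t,230,110,350,240,4,"pics/t4.png")
```

```text
t 5.95 tcp [ 0.4758 -0.1367  0.3253] w 0.0094 F [ 0.4  1.1 -2.9]
cmd [2.97 0.23 2.37] [-0.001  0.001  0.003]
```

View pics/s4.png

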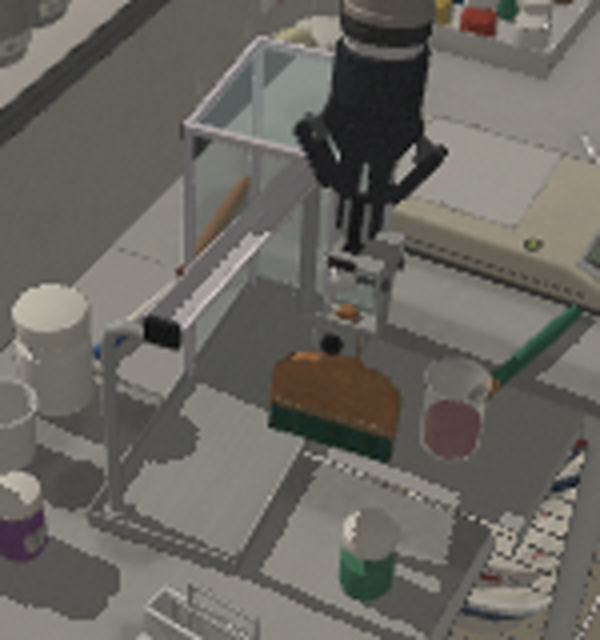

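View pics/t4.png

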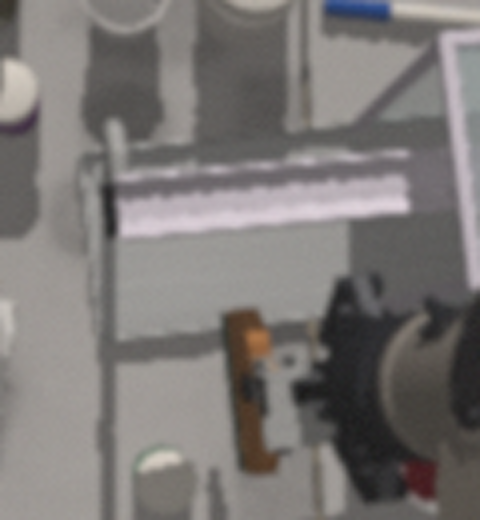

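The green hanger hangs in front of the rail, leaning along it. The hook is at scene crop (355,280) and the rail end cap at (162,330). Next I'll drop to entry height and then move in along +x.

arm_command:
  commands: [0.5, 0.1, 0.7, 0, 0, 0, -1, 1.2, 0.2, 1.6, 0, 0, 0, -1, 2, 0.23, 2.2, 0, 0, 0, -1, 2.8, 0.23, 2.37, 0, 0, 0, -1, 2.97, 0.23, 2.37, 0, 0, 0, -1, 2.97, 0.23, 2.37, 0, 0, 0, -1]

```text
clock: 6.65
tcp_pos: [0.5061, -0.1324, 0.3021]
eef_rot: [-0.079, 0.996, 0.045, -0.003]
contact_force: [-0.3, -0.5, -2.8]
gripper_width: 0.0093
```

Run:
```python
from h import *
from station import *
plan(target(.09,-.055,.021,.2208),.0865,TH)
s=snapshot("scene");crop(s,220,100,330,230,5,"pics/s5.png")
# predicted hanger wheel etc vs lip
c=cloud(s)
```

```text
t 6.65 tcp [ 0.5061 -0.1324  0.3021] w 0.0093 F [-0.3 -0.5 -2.8]
cmd [4.41 0.05 0.05] [-0.001 -0.     0.004]
```

View pics/s5.png

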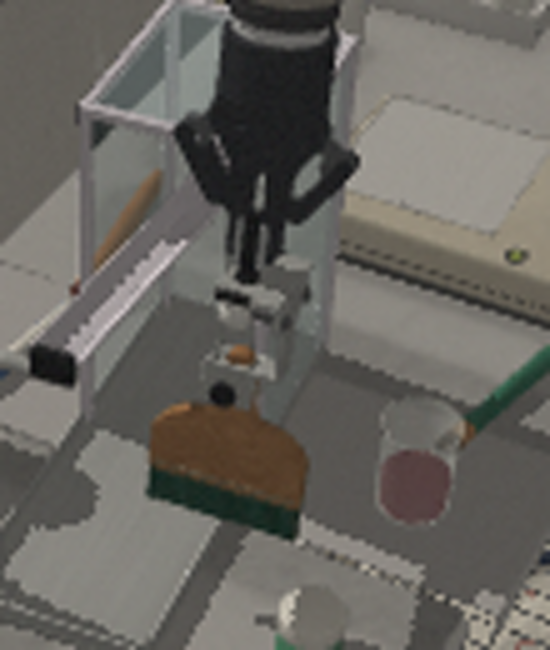

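arm_command:
  commands: [1, 0.05, 0.05, 0, 0, 0, -1, 2, 0.05, 0.05, 0, 0, 0, -1, 3, 0.05, 0.05, 0, 0, 0, -1, 4, 0.05, 0.05, 0, 0, 0, -1, 4.4, 0.05, 0.05, 0, 0, 0, -1, 4.4, 0.05, 0.05, 0, 0, 0, -1]

```text
clock: 7.3
tcp_pos: [0.5503, -0.1286, 0.3015]
eef_rot: [-0.079, 0.996, 0.046, -0.003]
contact_force: [0.1, 0.2, -2.5]
gripper_width: 0.0089
```

Run:
```python
from h import *
from station import *
plan(target(.09,0,.021,.2208),.0865,TH)
s=snapshot("scene");crop(s,220,100,330,230,5,"pics/s6.png")
```

```text
t 7.3 tcp [ 0.5503 -0.1286  0.3015] w 0.0089 F [ 0.1  0.2 -2.5]
cmd [ 5.48  0.03 -0.01] [-0.001 -0.     0.005]
```

View pics/s6.png

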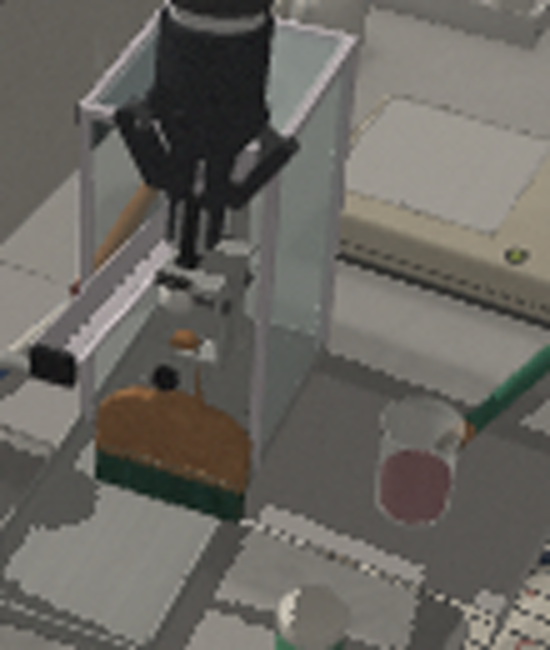

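The rail lies between the roller at (175,297) and the lower plate at (190,340), and the force is unchanged. I'll continue inward.

arm_command:
  commands: [1, 0, 0, 0, 0, 0, -1, 2, 0, 0, 0, 0, 0, -1, 3, 0, 0, 0, 0, 0, -1, 4, 0, 0, 0, 0, 0, -1, 5, 0, 0, 0, 0, 0, -1, 5.5, 0.03, 0, 0, 0, 0.004, -1, 5.5, 0.03, 0, 0, 0, 0.004, -1]

```text
clock: 8.05
tcp_pos: [0.6052, -0.1238, 0.3011]
eef_rot: [-0.079, 0.996, 0.044, -0.004]
contact_force: [-0.7, -0.3, -2.6]
gripper_width: 0.0096
```

Run:
```python
from h import *
from station import *
plan(target(.09,0,0,.2208),.0865,TH)
s=snapshot("scene");crop(s,220,100,330,230,5,"pics/s7.png")
```

```text
t 8.05 tcp [ 0.6052 -0.1238  0.3011] w 0.0096 F [-0.7 -0.3 -2.6]
cmd [-0.04  0.01  2.06] [-0.001  0.001  0.001]
```

View pics/s7.png

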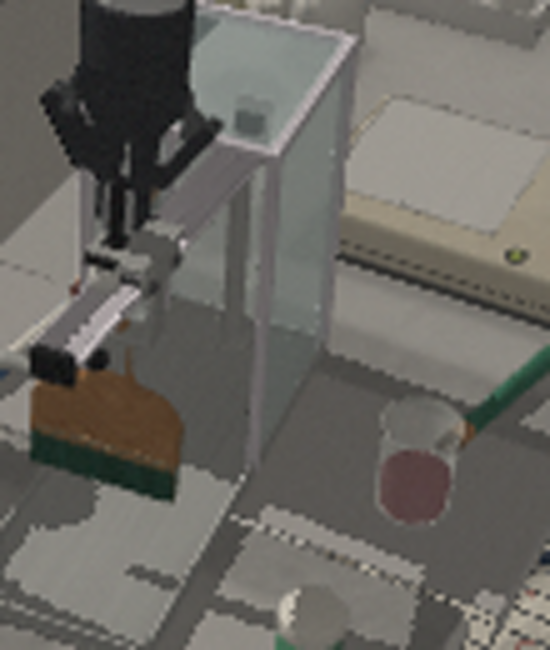

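arm_command:
  commands: [0, 0, 0.4, 0, 0, 0, -1, 0, 0, 0.8, 0, 0, 0, -1, 0, 0, 1.2, 0, 0, 0, -1, 0, 0, 1.5, 0, 0, 0, -1, 0, 0, 1.7, 0, 0, 0, -1, 0, 0, 1.8, 0, 0, 0, -1, 0, 0, 1.8, 0, 0, 0, -1]

```text
clock: 8.8
tcp_pos: [0.6043, -0.1212, 0.2833]
eef_rot: [-0.079, 0.996, 0.043, -0.004]
contact_force: [-0.1, -0.2, -3.3]
gripper_width: 0.0089
```

Run:
```python
from h import *
from station import *
plan(target(.09,0,0,.2208),.0865,TH)
s=snapshot("scene");crop(s,220,120,290,220,6,"pics/s8.png")
```

```text
t 8.8 tcp [ 0.6043 -0.1212  0.2833] w 0.0089 F [-0.1 -0.2 -3.3]
cmd [ 0.03 -0.01  0.26] [-0.001  0.001  0.001]
```

View pics/s8.png

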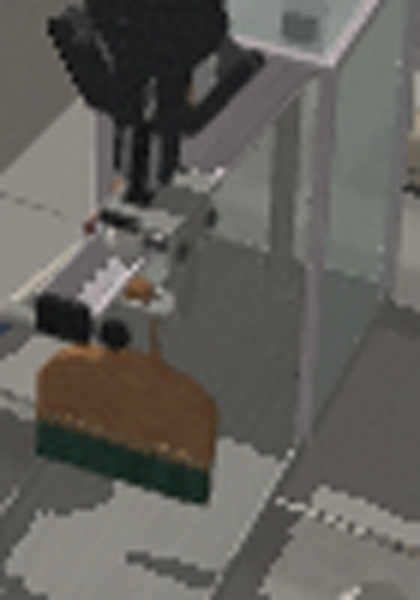

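No contact yet, and it is centred. I'll lower it in small steps and watch the force.

arm_command:
  commands: [0.03, 0, 0.1, 0, 0, 0, -1, 0.03, 0, 0.2, 0, 0, 0, -1, 0.03, 0, 0.26, 0, 0, 0, -1, 0.03, 0, 0.26, 0, 0, 0, -1]

```text
clock: 9.25
tcp_pos: [0.605, -0.1211, 0.2821]
eef_rot: [-0.078, 0.996, 0.043, -0.003]
contact_force: [-0.8, -1.1, 3.6]
gripper_width: 0.0093
```

arm_command:
  commands: [0, 0, 0.05, 0, 0, 0, -1, 0, 0, 0.1, 0, 0, 0, -1]

```text
clock: 9.45
tcp_pos: [0.6051, -0.1212, 0.282]
eef_rot: [-0.078, 0.996, 0.043, -0.003]
contact_force: [-2.5, -1.4, 6.8]
gripper_width: 0.009
```

Run:
```python
from h import *
from station import *
plan(target(.09,0,0,.2208),.0865,TH)
s=snapshot("scene");crop(s,220,120,290,220,6,"pics/s9.png")
s=snapshot("top");crop(s,240,110,380,210,5,"pics/t9.png")
```

```text
t 9.45 tcp [ 0.6051 -0.1212  0.282 ] w 0.009 F [-2.5 -1.4  6.8]
cmd [-0.05 -0.04  0.13] [ 0.    -0.001  0.   ]
```

View pics/s9.png

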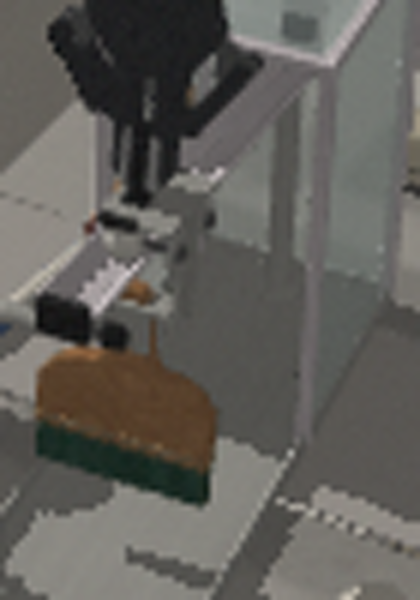

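View pics/t9.png

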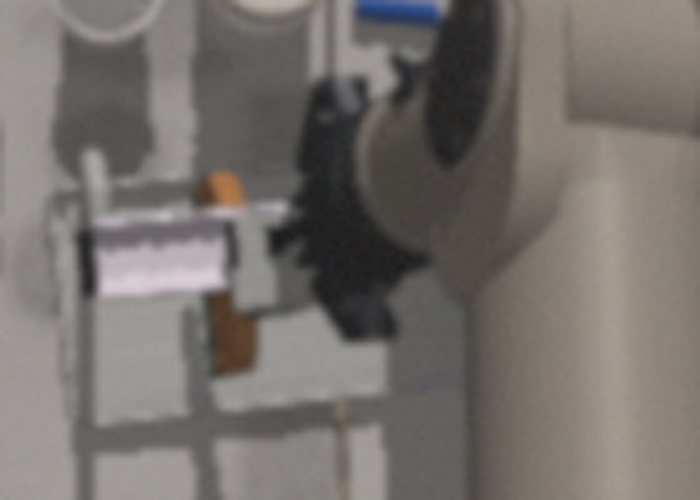

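It is seated, with contact 1.3 mm from the predicted floor and well below the lips. I'll release.

arm_command:
  commands: [-0.05, 0, -0.05, 0, 0, 0, -1, -0.05, 0, -0.05, 0, 0, 0, 1, -0.05, 0, -0.05, 0, 0, 0, 1, -0.05, 0, -0.05, 0, 0, 0, 1, -0.05, 0, -0.05, 0, 0, 0, 1]

```text
clock: 10.05
tcp_pos: [0.6046, -0.1211, 0.2824]
eef_rot: [-0.078, 0.996, 0.043, -0.003]
contact_force: [0.9, 0.9, 0.3]
gripper_width: 0.0667
```

Run:
```python
from h import *
from station import *
plan([.6043,-.1209,.40],.0865,TH)
s=snapshot("scene");crop(s,220,70,340,220,4,"pics/s10.png")
```

```text
t 10.05 tcp [ 0.6046 -0.1211  0.2824] w 0.0667 F [0.9 0.9 0.3]
cmd [ -0.02  -1.86 -11.61] [ 0.    -0.001  0.001]
```

View pics/s10.png

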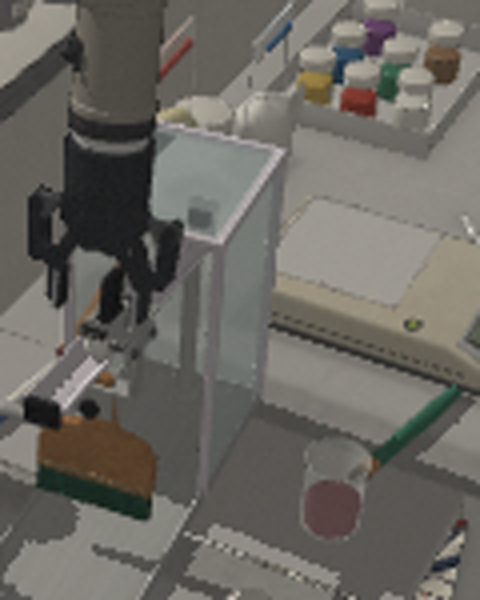

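arm_command:
  commands: [0, 0, 0, 0, 0, 0, 1, 0, 0, 0, 0, 0, 0, 1, 0, 0, 0, 0, 0, 0, 1, 0, 0, 0, 0, 0, 0, 1, 0, 0, 0, 0, 0, 0, 1, 0, 0, 0, 0, 0, 0, 1]

```text
clock: 10.7
tcp_pos: [0.6046, -0.1212, 0.2825]
eef_rot: [-0.078, 0.996, 0.043, -0.003]
contact_force: [-0.3, 0.3, -0.0]
gripper_width: 0.0854
```

Run:
```python
from h import *
from station import *
plan([.6043,-.1209,.40],.0865,TH)
s=snapshot("scene");crop(s,220,70,340,220,4,"pics/s11.png")
```

```text
t 10.7 tcp [ 0.6046 -0.1212  0.2825] w 0.0854 F [-0.3  0.3 -0. ]
cmd [ -0.02  -1.87 -11.61] [ 0.    -0.001  0.   ]
```

View pics/s11.png

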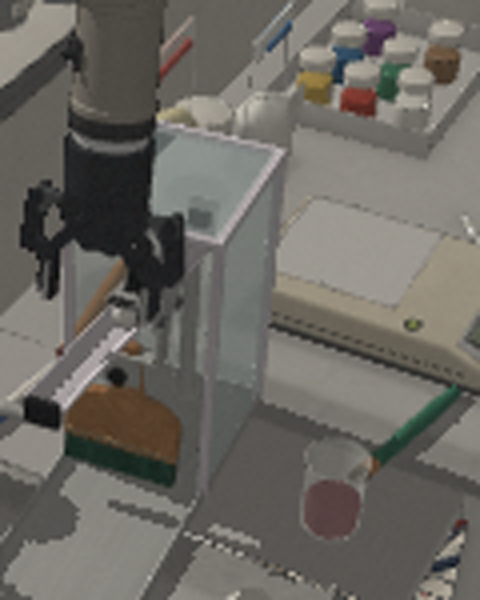

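It is rolling freely. I'll hold still until it has left the fingers, then withdraw.

arm_command:
  commands: [0, 0, 0, 0, 0, 0, 1, 0, 0, 0, 0, 0, 0, 1, 0, 0, 0, 0, 0, 0, 1, 0, 0, 0, 0, 0, 0, 1, 0, 0, 0, 0, 0, 0, 1, 0, 0, -2, 0, 0, 0, 1, 0, 0, -5, 0, 0, 0, 1, 0, 0, -9, 0, 0, 0, 1, 0, -0.9, -11.6, -0.1, 0, 0, 1, 0, -1.8, -11.6, -0.157, 0, 0, 1]

```text
clock: 11.75
tcp_pos: [0.6064, -0.1217, 0.405]
eef_rot: [0.002, 0.999, 0.043, 0.005]
contact_force: [1.1, 1.2, -0.5]
gripper_width: 0.0853
```

Run:
```python
from h import *
from station import *
plan([.5395,.3435,.40],-.222)
s=snapshot("scene");crop(s,220,70,340,220,4,"pics/s12.png")
```

```text
t 11.75 tcp [ 0.6064 -0.1217  0.405 ] w 0.0853 F [ 1.1  1.2 -0.5]
cmd [ -2.71 -46.93   0.27] [ 0.003 -0.011  0.307]
```

View pics/s12.png

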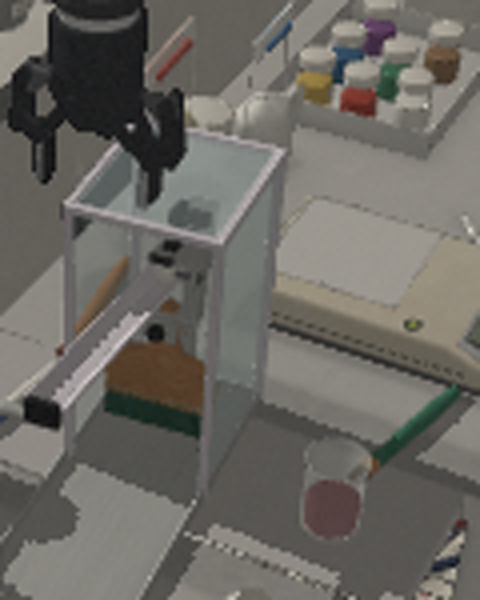

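arm_command:
  commands: [-1, -4, 0, 0, 0, 0.05, 1, -1.5, -9, 0, 0, 0, 0.1, 1, -2, -14, 0.2, 0, -0.01, 0.15, 1, -2.5, -19, 0.27, 0, -0.01, 0.2, 1, -2.7, -24, 0.27, 0, -0.01, 0.25, 1, -2.7, -29, 0.27, 0, -0.01, 0.3, 1, -2.7, -34, 0.27, 0, -0.01, 0.307, 1, -2.7, -39, 0.27, 0, -0.01, 0.307, 1, -2.7, -44, 0.27, 0, -0.01, 0.307, 1, -2.7, -46.9, 0.27, 0, -0.01, 0.307, 1]

```text
clock: 12.8
tcp_pos: [0.5329, 0.3528, 0.3989]
eef_rot: [-0.0, 0.995, -0.104, -0.003]
contact_force: [0.3, -0.7, 0.0]
gripper_width: 0.0853
```

Run:
```python
from h import *
from station import *
plan([.5397,.3435,.224],-.222)
s=snapshot("scene");crop(s,160,70,340,250,4,"pics/s13.png")
```

```text
t 12.8 tcp [0.5329 0.3528 0.3989] w 0.0853 F [ 0.3 -0.7  0. ]
cmd [ 0.95  0.78 17.48] [-0.     0.005  0.014]
```

View pics/s13.png

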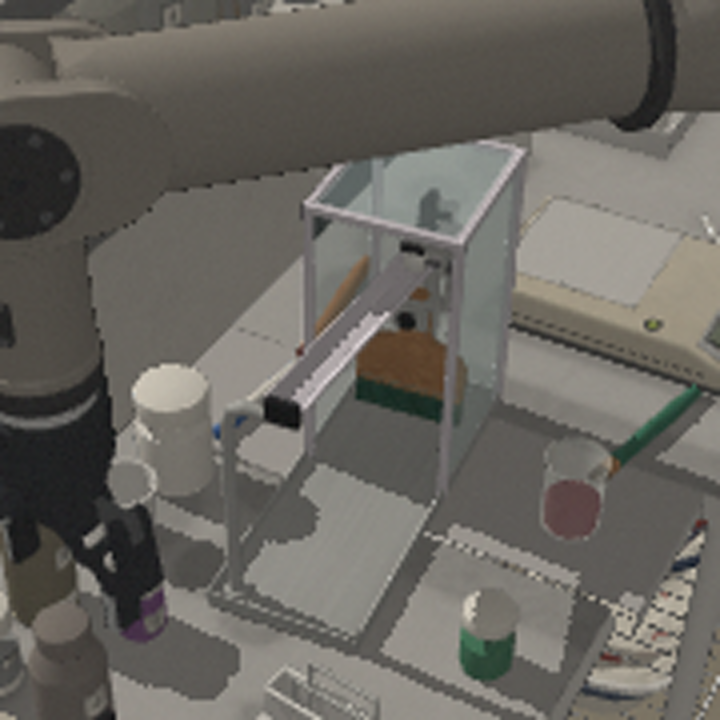

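arm_command:
  commands: [0.95, 0.78, 0, 0, 0, 0.014, 1, 0.95, 0.78, 3, 0, 0.004, 0.014, 1, 0.95, 0.78, 6, 0, 0.004, 0.014, 1, 0.95, 0.78, 9, 0, 0.004, 0.014, 1, 0.95, 0.78, 12, 0, 0.004, 0.014, 1, 0.95, 0.78, 12.5, 0, 0.004, 0.014, 1, 0.95, 0.78, 12.5, 0, 0.004, 0.014, 1]

```text
clock: 13.55
tcp_pos: [0.5385, 0.3465, 0.2724]
eef_rot: [-0.001, 0.994, -0.109, -0.002]
contact_force: [0.3, 0.0, 0.2]
gripper_width: 0.0853
```

Run:
```python
from h import *
from station import *
plan([.5397,.3435,.224],-.222)
```

```text
t 13.55 tcp [0.5385 0.3465 0.2724] w 0.0853 F [0.3 0.  0.2]
cmd [0.21 0.28 4.84] [-0.002  0.005  0.003]
```

arm_command:
  commands: [0.2, 0.28, 0.5, 0, 0.004, 0, 1, 0.2, 0.28, 2, 0, 0.004, 0, 1, 0.2, 0.28, 3.5, 0, 0.004, 0, 1, 0.2, 0.28, 4.5, 0, 0.004, 0, 1, 0.2, 0.28, 4.84, 0, 0.004, 0, 1, 0.2, 0.28, 4.84, 0, 0.004, 0, 1]

```text
clock: 14.15
tcp_pos: [0.5392, 0.3434, 0.223]
eef_rot: [-0.001, 0.994, -0.109, -0.001]
contact_force: [-0.9, -0.5, 0.6]
gripper_width: 0.0852
```

Run:
```python
from h import *
from station import *
plan([.5397,.3435,.224],-.222)
s=snapshot("scene");crop(s,140,180,260,310,5,"pics/s14.png")
```

```text
t 14.15 tcp [0.5392 0.3434 0.223 ] w 0.0852 F [-0.9 -0.5  0.6]
cmd [ 0.04 -0.02 -0.1 ] [-0.001  0.002  0.004]
```

View pics/s14.png

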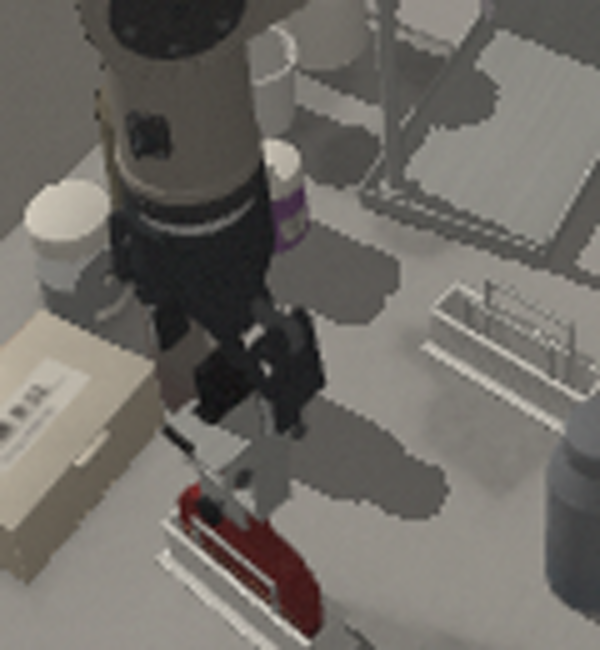

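The red tab at crop (225,385) lies between the fingers. I'll close.

arm_command:
  commands: [0.04, 0, -0.1, 0, 0, 0, 0.2, 0.04, 0, -0.1, 0, 0, 0, -0.3, 0.04, 0, -0.1, 0, 0, 0, -0.6, 0.04, 0, -0.1, 0, 0, 0, -1, 0.04, 0, -0.1, 0, 0, 0, -1, 0.04, 0, -0.1, 0, 0, 0, -1, 0.04, 0, -0.1, 0, 0, 0, -1, 0.04, 0, -0.1, 0, 0, 0, -1]
  grip_force: 70

```text
clock: 15.0
tcp_pos: [0.5401, 0.3435, 0.2248]
eef_rot: [-0.001, 0.994, -0.109, -0.001]
contact_force: [-0.0, 0.3, -0.6]
gripper_width: 0.0089
```

arm_command:
  commands: [0, 0, -0.5, 0, 0, 0, -1, 0, 0, -2, 0, 0, 0, -1, 0, 0, -4.5, 0, 0, 0, -1, 0, 0, -7.5, 0, 0, 0, -1, 0, 0, -10.5, 0, 0, 0, -1, 0, 0, -13.5, 0, 0, 0, -1, 0, 0, -16.5, 0, 0, 0, -1, 0, 0, -18.5, 0, 0, 0, -1, 0, 0, -19, 0, 0, 0, -1]

```text
clock: 15.9
tcp_pos: [0.5405, 0.3442, 0.4187]
eef_rot: [-0.003, 0.994, -0.109, 0.001]
contact_force: [0.5, 1.4, -3.0]
gripper_width: 0.0089
```

Run:
```python
from h import *
from station import *
plan([.465,.03,.41],-.05)
s=snapshot("scene");crop(s,140,70,320,250,4,"pics/s15.png")
```

```text
t 15.9 tcp [0.5405 0.3442 0.4187] w 0.0089 F [ 0.5  1.4 -3. ]
cmd [-0.57 32.31  0.68] [-0.006 -0.003 -0.168]
```

View pics/s15.png

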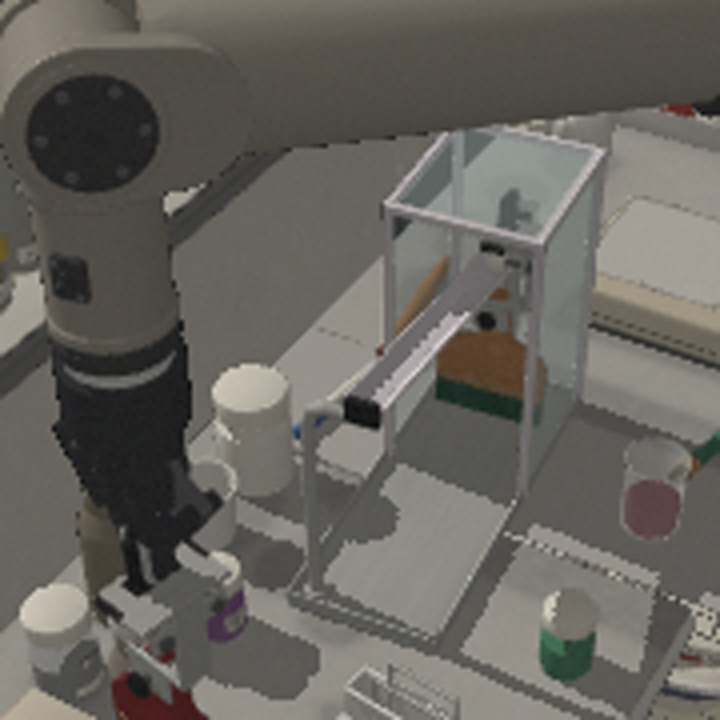

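arm_command:
  commands: [-0.1, 3, 0, 0, 0, -0.02, -1, -0.2, 7, 0.2, 0, 0, -0.05, -1, -0.3, 11.5, 0.3, 0, 0, -0.08, -1, -0.4, 16, 0.4, 0, 0, -0.1, -1, -0.5, 20.5, 0.5, 0, 0, -0.12, -1, -0.57, 25, 0.68, 0, 0, -0.15, -1, -0.57, 29, 0.68, 0, 0, -0.168, -1, -0.57, 31.5, 0.68, 0, 0, -0.168, -1, -0.57, 32.3, 0.68, 0, 0, -0.168, -1]

```text
clock: 16.85
tcp_pos: [0.4636, 0.026, 0.4081]
eef_rot: [-0.001, 1.0, -0.028, -0.0]
contact_force: [0.1, 0.1, -2.9]
gripper_width: 0.0092
```

Run:
```python
from h import *
from station import *
plan(target(.09,-.13,.045,.2208),.0865,TH)
s=snapshot("scene");pickle.dump(s,open("sg.pkl","wb"));crop(s,200,70,340,190,5,"pics/s16.png")
c=cloud(s);d=c-SC;X=d@U;Y=d@V
lum=s["color"].max(2)
m=(abs(X)<.06)&(Y<-.03)&(Y>-.21)&(c[...,2]>.2)&(c[...,2]<.31)
P=np.c_[X[m],Y[m],c[...,2][m]]
k=P[:,2]>.262
print(k.sum(),np.round(np.percentile(P[k],[0,5,50,95,100],axis=0),4))
```

```text
t 16.85 tcp [0.4636 0.026  0.4081] w 0.0092 F [ 0.1  0.1 -2.9]
cmd [ 2.14 16.41  8.24] [ 0.154 -0.011 -0.143]Traceback (most recent call last):
  File "<stdin>", line 10, in <module>
    return _quantile_unchecked(
        a, q, axis, out, overwrite_input, method, keepdims, weights)
    return _ureduce(a,
                    func=_quantile_ureduce_func,
    ...<5 lines>...
                    overwrite_input=overwrite_input,
                    method=method)
    r = func(a, **kwargs)
    result = _quantile(arr,
                       quantiles=q,
    ...<2 lines>...
                       out=out,
                       weights=wgt)
    slices_having_nans = np.isnan(arr[-1, ...])
                                  ~~~^^^^^^^^^
IndexError: index -1 is out of bounds for axis 0 with size 0
```

View pics/s16.png

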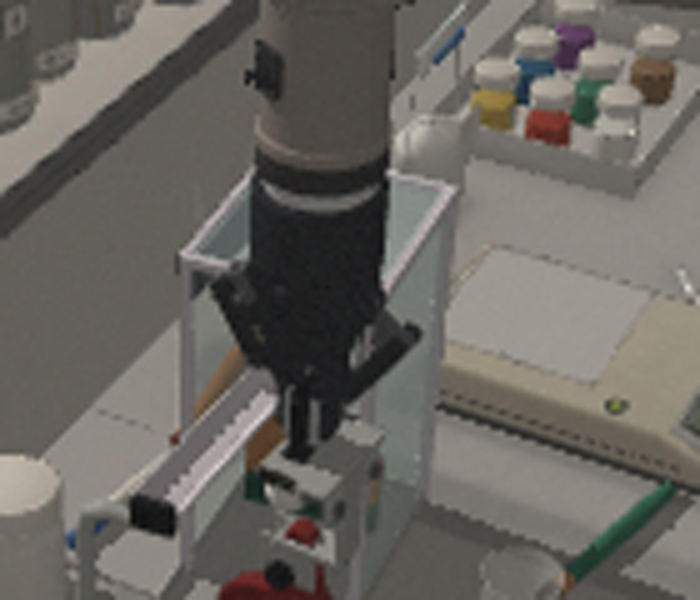

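arm_command:
  commands: [0, 2.5, 1, 0, 0, -0.03, -1, 0.5, 6, 2.5, 0.03, 0, -0.06, -1, 1, 9.5, 4, 0.07, 0, -0.09, -1, 1.5, 12.5, 6, 0.1, -0.005, -0.12, -1, 2, 15, 7.5, 0.13, -0.01, -0.143, -1, 2.14, 16.2, 8.1, 0.154, -0.011, -0.143, -1, 2.14, 16.4, 8.24, 0.154, -0.011, -0.143, -1, 2.14, 16.4, 8.24, 0.154, -0.011, -0.143, -1]

```text
clock: 17.7
tcp_pos: [0.4766, -0.1364, 0.3249]
eef_rot: [-0.079, 0.996, 0.045, -0.004]
contact_force: [0.5, 1.1, -3.6]
gripper_width: 0.009
```

Run:
```python
from h import *
from station import *
plan(target(.09,-.10,.021,.2208),.0865,TH)
s=snapshot("scene");crop(s,190,80,340,240,4,"pics/s17.png")
t=snapshot("top");crop(t,240,90,440,240,4,"pics/t17.png")
```

```text
t 17.7 tcp [ 0.4766 -0.1364  0.3249] w 0.009 F [ 0.5  1.1 -3.6]
cmd [2.89 0.25 2.33] [-0.001  0.001  0.003]
```

View pics/s17.png

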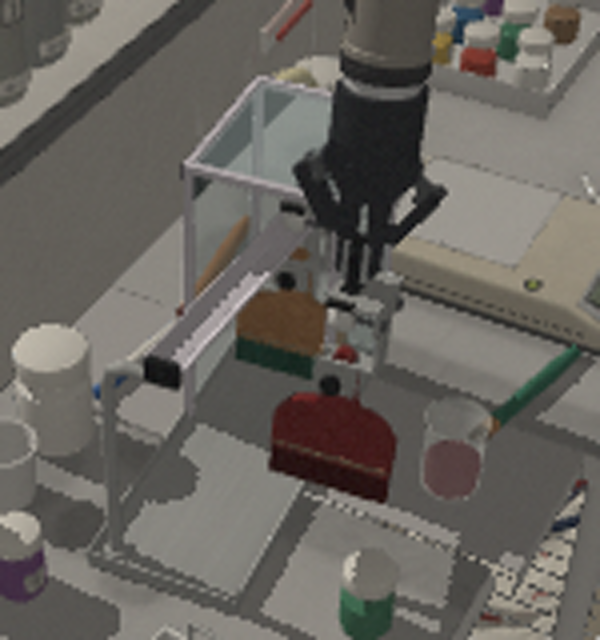

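View pics/t17.png

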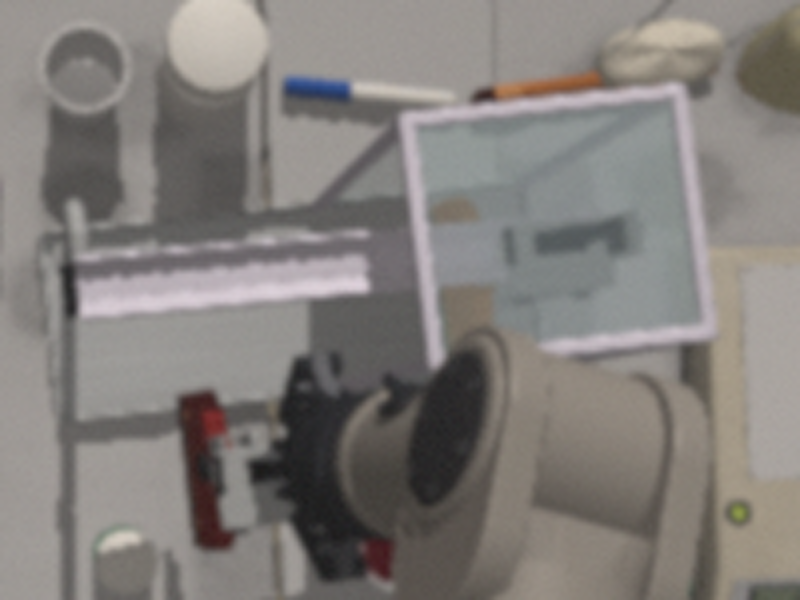

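The green hanger rests against the dark stop: its plate spans x 505–612 and the stop is at about (620,235). The red one is held like the green was, so I'll repeat the sequence.

arm_command:
  commands: [0.5, 0.1, 0.7, 0, 0, 0, -1, 1.2, 0.2, 1.6, 0, 0, 0, -1, 2, 0.25, 2.2, 0, 0, 0, -1, 2.8, 0.25, 2.33, 0, 0, 0, -1, 2.9, 0.25, 2.33, 0, 0, 0, -1, 2.9, 0.25, 2.33, 0, 0, 0, -1]

```text
clock: 18.4
tcp_pos: [0.5061, -0.1317, 0.3026]
eef_rot: [-0.079, 0.996, 0.046, -0.003]
contact_force: [-0.8, -0.6, -3.0]
gripper_width: 0.0092
```

arm_command:
  commands: [1, 0, 0, 0, 0, 0, -1, 2, 0, 0, 0, 0, 0, -1, 3, 0, 0, 0, 0, 0, -1, 4, 0, 0, 0, 0, 0, -1, 4.4, 0, 0, 0, 0, 0, -1, 4.4, 0, 0, 0, 0, 0, -1]

```text
clock: 19.0
tcp_pos: [0.5505, -0.1273, 0.3024]
eef_rot: [-0.079, 0.996, 0.046, -0.003]
contact_force: [0.2, 0.2, -3.7]
gripper_width: 0.0092
```

Run:
```python
from h import *
from station import *
plan(target(.09,-.001,.021,.2208),.0865,TH)
s=snapshot("scene");crop(s,220,100,330,230,5,"pics/s18.png")
```

```text
t 19.0 tcp [ 0.5505 -0.1273  0.3024] w 0.0092 F [ 0.2  0.2 -3.7]
cmd [5.34 0.18 0.06] [-0.001 -0.     0.006]
```

View pics/s18.png

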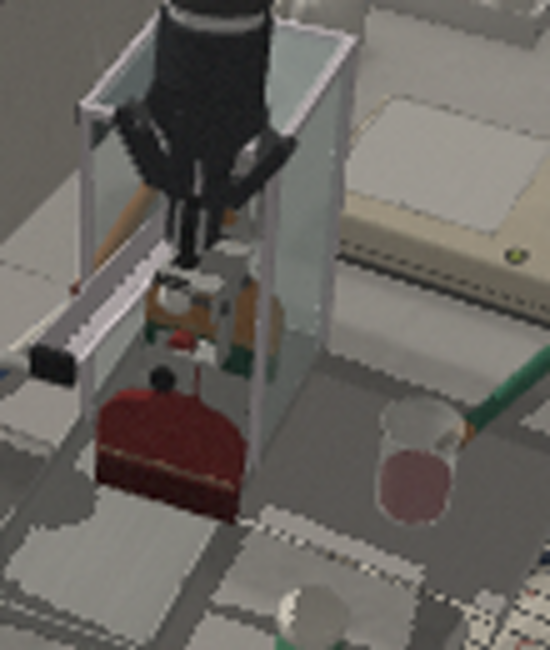

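The red hanger is at the same entry position as the green was, with the roller at (175,297). I'll continue.

arm_command:
  commands: [1, 0.05, 0, 0, 0, 0, -1, 2, 0.1, 0, 0, 0, 0, -1, 3, 0.15, 0, 0, 0, 0, -1, 4, 0.18, 0, 0, 0, 0, -1, 5, 0.18, 0.05, 0, 0, 0.005, -1, 5.35, 0.18, 0.05, 0, 0, 0.005, -1, 5.35, 0.18, 0.05, 0, 0, 0.005, -1]

```text
clock: 19.75
tcp_pos: [0.6039, -0.124, 0.3013]
eef_rot: [-0.079, 0.996, 0.044, -0.004]
contact_force: [-0.1, 0.7, -2.5]
gripper_width: 0.0093
```

arm_command:
  commands: [0, 0, 0.4, 0, 0, 0, -1, 0, 0, 0.8, 0, 0, 0, -1, 0, 0, 1.2, 0, 0, 0, -1, 0, 0, 1.5, 0, 0, 0, -1, 0, 0, 1.7, 0, 0, 0, -1, 0, 0, 1.75, 0, 0, 0, -1, 0, 0, 1.75, 0, 0, 0, -1]

```text
clock: 20.45
tcp_pos: [0.6036, -0.1212, 0.284]
eef_rot: [-0.079, 0.996, 0.044, -0.004]
contact_force: [0.4, -0.3, -2.8]
gripper_width: 0.009
```

Run:
```python
from h import *
from station import *
plan(target(.09,-.001,0,.2208),.0865,TH)
s=snapshot("scene");crop(s,220,120,290,220,6,"pics/s19.png")
```

```text
t 20.45 tcp [ 0.6036 -0.1212  0.284 ] w 0.009 F [ 0.4 -0.3 -2.8]
cmd [0.   0.   0.32] [-0.001  0.001  0.001]
```

View pics/s19.png

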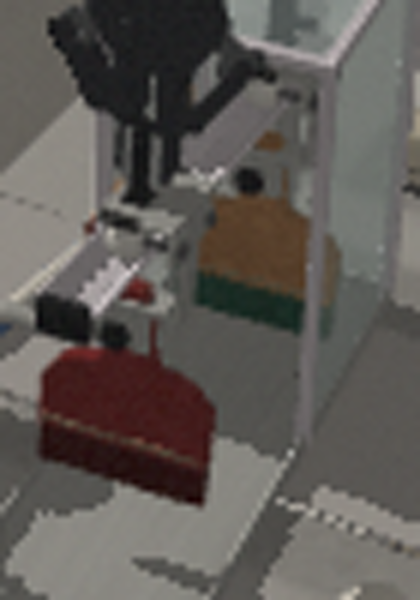

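arm_command:
  commands: [0, 0, 0.1, 0, 0, 0, -1, 0, 0, 0.2, 0, 0, 0, -1, 0, 0, 0.28, 0, 0, 0, -1, 0, 0, 0.32, 0, 0, 0, -1, 0, 0, 0.35, 0, 0, 0, -1]

```text
clock: 21.0
tcp_pos: [0.6043, -0.121, 0.2821]
eef_rot: [-0.079, 0.996, 0.044, -0.002]
contact_force: [0.5, -0.5, 5.6]
gripper_width: 0.0091
```

Seated at the same height as the green one (0.282), with negligible sideways force. I'll release.

arm_command:
  commands: [0, 0, -0.02, 0, 0, 0, -1, 0, 0, -0.02, 0, 0, 0, 1, 0, 0, -0.02, 0, 0, 0, 1, 0, 0, -0.02, 0, 0, 0, 1, 0, 0, -0.02, 0, 0, 0, 1, 0, 0, -0.02, 0, 0, 0, 1, 0, 0, -0.02, 0, 0, 0, 1, 0, 0, -0.02, 0, 0, 0, 1, 0, 0, -0.02, 0, 0, 0, 1, 0, 0, -0.02, 0, 0, 0, 1]

```text
clock: 22.0
tcp_pos: [0.6043, -0.121, 0.2823]
eef_rot: [-0.079, 0.996, 0.044, -0.002]
contact_force: [-0.2, 0.1, -0.8]
gripper_width: 0.0852
```

arm_command:
  commands: [0, 0, 0, 0, 0, 0, 1, 0, 0, 0, 0, 0, 0, 1, 0, 0, 0, 0, 0, 0, 1, 0, 0, 0, 0, 0, 0, 1, 0, 0, 0, 0, 0, 0, 1, 0, 0, 0, 0, 0, 0, 1]

```text
clock: 22.6
tcp_pos: [0.6043, -0.121, 0.2823]
eef_rot: [-0.079, 0.996, 0.044, -0.002]
contact_force: [0.1, 0.1, 0.5]
gripper_width: 0.0855
```

Run:
```python
from h import *
from station import *
plan([.56,.05,.42],.0865,0)
s=snapshot("scene");crop(s,220,70,340,220,4,"pics/s20.png")
```

```text
t 22.6 tcp [ 0.6043 -0.121   0.2823] w 0.0855 F [0.1 0.1 0.5]
cmd [ -2.89 -19.37 -10.87] [-0.158 -0.002  0.001]
```

View pics/s20.png

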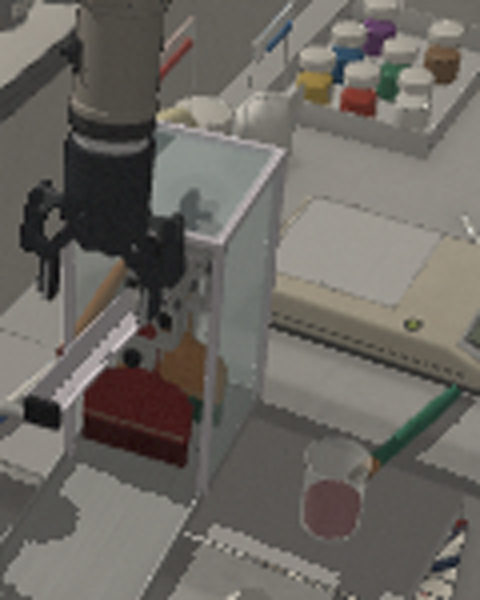

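It has rolled clear of the fingers. I'll withdraw upward and then away.

arm_command:
  commands: [0, 0, 0, 0, 0, 0, 1, 0, 0, 0, 0, 0, 0, 1, 0, 0, -2, 0, 0, 0, 1, 0, 0, -5, 0, 0, 0, 1, 0, 0, -9, 0, 0, 0, 1, 0, -1, -11, -0.05, 0, 0, 1, -1, -4, -11, -0.1, 0, 0, 1, -2, -8, -11, -0.15, 0, 0, 1, -2.5, -12, -11, -0.158, 0, 0, 1, -2.9, -16, -11, -0.158, 0, 0, 1]

```text
clock: 23.65
tcp_pos: [0.5619, 0.019, 0.4167]
eef_rot: [0.0, 0.999, 0.044, 0.001]
contact_force: [1.1, -0.5, -0.0]
gripper_width: 0.0852
```

arm_command:
  commands: [-1, -4, 0, 0, 0, 0, 1, -2, -8, 0, 0, 0, 0, 1, -3, -12, 0, 0, 0, 0, 1, -4, -16, 0, 0, 0, 0, 1, -4, -19, 0, 0, 0, 0, 1, -4, -20, 0, 0, 0, 0, 1, -4, -20, 0, 0, 0, 0, 1, -4, -20, 0, 0, 0, 0, 1, -4, -20, 0, 0, 0, 0, 1, -4, -20, 0, 0, 0, 0, 1]

```text
clock: 24.65
tcp_pos: [0.505, 0.2129, 0.4164]
eef_rot: [0.001, 0.999, 0.043, 0.001]
contact_force: [0.4, 0.1, 0.9]
gripper_width: 0.0856
```

Run:
```python
from h import *
from station import *
s=snapshot("scene");crop(s,200,70,340,250,4,"pics/s21.png")
t=snapshot("top");crop(t,240,90,440,240,4,"pics/t21.png");print(observe()["clock"])
```

```text
24.75
```

View pics/s21.png

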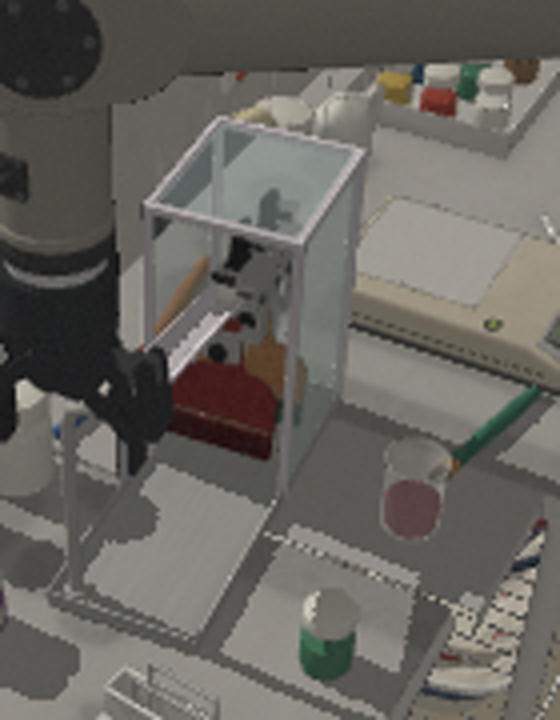

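View pics/t21.png

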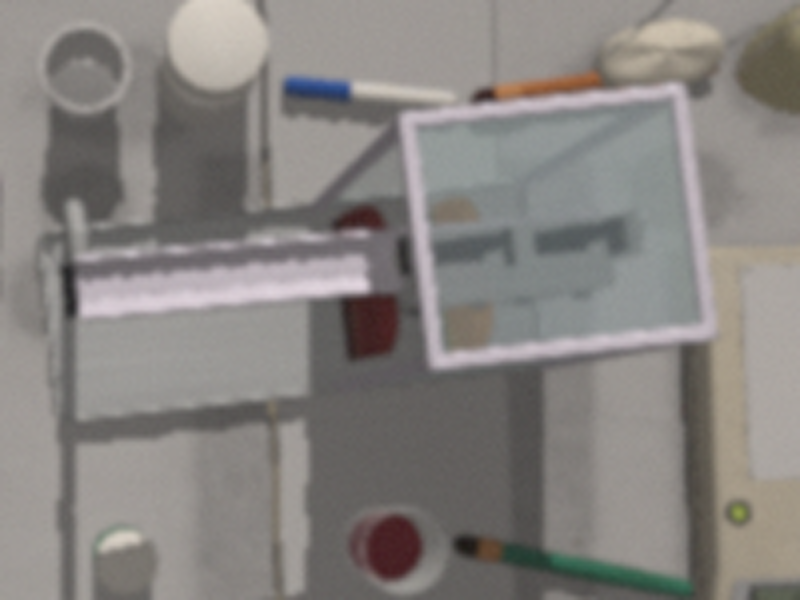

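Red's bumper spans 402–512 and meets green's plate at 508. I'll wait briefly and check that nothing moves.

arm_command:
  commands: [0, 0, 0, 0, 0, 0, 1, 0, 0, 0, 0, 0, 0, 1, 0, 0, 0, 0, 0, 0, 1, 0, 0, 0, 0, 0, 0, 1, 0, 0, 0, 0, 0, 0, 1, 0, 0, 0, 0, 0, 0, 1, 0, 0, 0, 0, 0, 0, 1, 0, 0, 0, 0, 0, 0, 1, 0, 0, 0, 0, 0, 0, 1, 0, 0, 0, 0, 0, 0, 1]

```text
clock: 25.75
tcp_pos: [0.5048, 0.2136, 0.4165]
eef_rot: [0.0, 0.999, 0.043, 0.002]
contact_force: [-0.2, -0.3, -0.8]
gripper_width: 0.0851
```

Run:
```python
from h import *
from station import *
t=snapshot("top");crop(t,240,90,440,240,4,"pics/t22.png")
a=cv2.imread("pics/t21.png").astype(int);b=cv2.imread("pics/t22.png").astype(int)
print(abs(a-b)[80:380,300:720].max(),abs(a-b)[80:380,300:720].mean(),observe()["contact_force"])
cv2.imwrite("pics/full22.png",cv2.resize(t["color"][:,:,::-1],(800,600)))
```

```text
8 1.0428148148148149 [-0.52695056  1.05239639 -0.06228171]
```

View pics/full22.png

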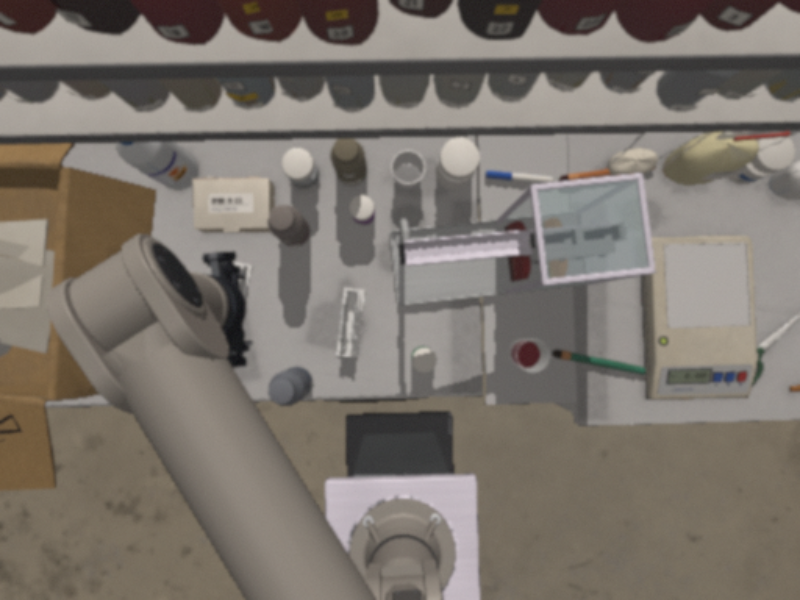

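Only noise-level change (8 of 255 at most) over one second, so both hangers are at rest. The bystanders stand where they did at the start, and the robot is clear.

```bash
python3 -c "
from station import *
print(close_job())"
```

```text
the job is handed in; nothing more can be done
None
```

Both dye brushes are hanging on the rail under the cover, and I handed the job in at about 26 s. The hand-in reports no verdict.

- **What I did:** I took the green hanger by its tab, hooked it over the rail from the robot's side and let go, and it rolled down to the stop. I then did the same with the red one, which ran down against the green. The robot touched neither of them once it was let go.
- **First hanger:** before I hung the red one, the pictures showed the green hanger standing still against the stop.
- **Last checks:** two top views about a second apart differed only by image noise, so both hangers are at rest. The red hanger's plate meets the green's with no visible gap. The bottles, jars and beaker look unmoved, and the gripper is open and clear, with its force reading back to noise.
- **Not measured:** I judged the end positions by eye from the pictures. The depth check I tried on the green hanger under the cover found no points there, so I have no millimetre figures for either resting position.
- **Small mismatch:** both hangers met the channel floor about 1.3 mm higher than I had estimated, well below the lips.

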